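Stack a belt-drive set on its spindle

ROBOT

A 6-joint arm with a two-finger parallel gripper is mounted at the origin on the work surface. World frame = base frame: x ahead of the robot, y to its left, z up, the work surface at z = 0. Lengths are in mm, angles in rad, forces in N, time in s.
With the tool pointing down it reaches from about 275 to 1000 mm from the base axis. Payload 8.4 kg.
Tool frame: the origin (TCP) lies midway between the tips of the shut fingers; the grasp point (between the pads) lies 19 mm behind it (tcp_to_grasp is the distance from the TCP to the grasp point, in mm); x points along the fingers, z is the direction in which the jaws open and shut, and the axes are right-handed (so a half turn about x gives the same grasp; the last joint's range is limited). The gripper opens to 85 mm and grips with 20 to 120 N. Pads are 22 mm wide; open, the fingers measure 114 mm over their backs; the gripper's body (76 mm by 85 mm) begins 54 mm behind the grasp point. The pads swing forward as they close: fully open they stand 13 mm farther back than shut.
Start: joints at [1.329, 0.353, 1.633, -0, 1.155, -0.002], TCP at [148.441, 607.119, 209.381] pointing down, gripper open.
Joint ranges: [-2.63, 2.63], [-0.92, 2.1], [0.06, 2.66], [-1.3, 4.44], [0, 2.69], [-3.02, 3.02]. Speed limits (rad/s): [2.22, 2.22, 2.79, 3.14, 3.14, 3.14].

INTERFACE

Orientations are given as a unit quaternion [x, y, z, w].
In Python, from bench import state, snapshot, get_calibration, finish_job, tcp_to_grasp gives the robot as it stands.
- The arm moves only by the tool jog_arm, never from a script. Its argument "plan" is a list of rows, each an object with "offset": the shift along the tool's x, y, z in mm, a list of three; "roll": the turn about the tool's x in rad. A call has 1 to 20 rows; each row shifts and turns the commanded pose from where the row before left it, along the tool's axes as they then stand; what a row does not reach is not made up. A row lasts 1/8 s, in which the tool goes at most 62.5 mm and 10.7 degrees, less where a joint would pass 70% of its speed; a pose out of reach is approached as far as the arm can. A call is refused whole if a number of a shift passes 62.5 or a number of a turn 0.188, either way. A call with a gripper value outside its range is refused whole. "hand" is the opening in per cent of the stroke, from 0 (shut) to 100 (fully open), set as the call begins (left out, the last holds). The fingers move at their own pace and stop on an object; the grip force is fixed at half the most. Time passes only in rows, so rows that do not move let the fingers close. It gives the time, the measured TCP pose, the force and the opening at its end, in the units of the state.
- state(): the state, without advancing time (a new reading comes with each control period).
- snapshot(name): name is "scene" or "top" or "wrist"; returns (picture, depth): 420x560x3 uint8, red, green, blue; 420x560 float32, mm along the optical axis (not along the pixel's ray), 0 where there is no reading.
- get_calibration(name): a dict with "intrinsics" (3x3 intrinsics, pixels), "rvec" (rotation vector, rad) and "tvec" (3), from world to camera coordinates, as OpenCV has them. Camera axes: x right, y down, z forward; pixel columns grow to the right and rows downward; lengths in mm; the calibration is good to about 2 mm. A picture is of the moment at which its call begins: read the wrist's pose just before it. get_calibration takes no time and is no camera call; for the wrist camera it gives the pose at the moment of the call.
- finish_job(): hands the job in, once; it reports no verdict.
The state is a dict: "clock": time; "qpos": joint angles; "dq": joint speeds; "joint_torque": joint torques, N m; "tcp_pos": TCP position; "eef_rot": TCP orientation; "wrist_force": force on the tool from outside, world axes, zero at the start; "wrist_torque": the same for the moment, N m; "grip_width": opening from 0.0 (shut) to 1.0 (fully open).
Only numpy, scipy, OpenCV 4.12 (cv2) and the standard library are available. Lean on these libraries where they do the work, as an engineer would, in place of code of your own. Each camera call takes 0.05 s, during which the arm holds its last target.

TASK

Put the belt-drive set together on the stand with the slim spindle: first the big toothed pulley, then the plain spacer ring, then the small toothed pulley, and last the black end cap with its pin down in the small pulley's bore. Each part must lie flat on the one below it, and everything must be let go at the end; do not disturb the wrench, the blue bin or the carton.

Things in the scene. Friction and masses are not known exactly. Their poses are not given: they have to be found in the camera images.
- big_pulley_mid (a point): Big toothed-belt pulley, bare aluminium, lying flat on the bench: 60 mm over its two flanges (each 4 mm thick, flush with the top and the underside), 20 mm high, toothed body about 52 mm between them, through bore 26 mm. 0.10 to 0.16 kg. The point is its centre, 10 mm above its underside, on the bore's axis; z is that axis.
- spacer_mid (a point): Spacer: plain smooth steel ring without flanges or teeth, lying flat on the bench: outside 40 mm, through bore 26 mm, 16 mm high. The point is its centre, 8 mm above its underside; z is its axis.
- small_pulley_mid (a point): Small toothed-belt pulley, bare aluminium, lying flat on the bench: 44 mm over its two flanges (4 mm thick, flush with top and underside), 18 mm high, toothed body about 36 mm, through bore 26 mm. The point is its centre, 9 mm above its underside; z is its axis.
- end_cap_mid (a point): End cap, solid black plastic, 32 mm high, standing upright on its pin: from below, a round pin 20 mm across and 6 mm long, a round disc 40 mm across and 8 mm thick, and on top a ribbed round grip 33 mm across and 18 mm high. The point is on its axis, 16 mm above the pin's underside (10 mm above the disc's underside); z is its axis, up. In place, the pin is inside the small pulley's bore and the disc rests on the pulley's top.
- spindle_seat (a point): The target: a stand screwed to the bench, a grey 100 x 100 x 10 mm plate with a dark round shoulder 44 mm across and 15 mm high on it, from which a slim upright steel spindle 16 mm across rises 46 mm, its tip bevelled. The point is on the spindle's axis at the shoulder's top, where the first part rests, 25 mm above the bench; z is up. The spindle's tip is 46 mm above this point. The full pile of pulley, spacer and pulley is 54 mm high, so it ends 8 mm above the tip. Fixed.
- thick_stand: Not the target: a second stand with the same plate and shoulder, but its post is 40 mm thick, so that nothing here fits on it. Origin at the centre of its underside. Fixed.
- wrench_grip (a point): Bystander: loose steel wrench 150 mm long, lying on the bench between the stands, roughly along x. The point is on its handle. Leave it alone.
- bin: Bystander: loose blue storage bin, 150 x 95 x 70 mm, with a low front, holding steel pins. Origin at the centre of its underside. Leave it alone.
- carton: Bystander: closed loose cardboard carton, 100 x 80 x 60 mm. Origin at the centre of its underside. Leave it alone.
There are look-alikes about, which are no part of the job. Leave any turquoise look-alike of the part that bears big_pulley_mid alone. There is more than one size of the part that bears end_cap_mid; the job needs the smaller.

How it is judged (in metres and radians):
On the way, in this order (a step that is already met when the one before it is completed fails the run):
1. the big pulley is seated on the spindle's shoulder (horizontal distance between big_pulley_mid and spindle_seat below 0.01 m and z of big_pulley_mid in the frame of spindle_seat between 0.007 and 0.013 m and angle between big_pulley_mid's own z axis and vertical below 0.1 rad), for 0.2 s.
2. the spacer ring is seated on the big pulley (horizontal distance between spacer_mid and spindle_seat below 0.01 m and z of spacer_mid in the frame of spindle_seat between 0.025 and 0.031 m and angle between spacer_mid's own z axis and vertical below 0.1 rad), for 0.2 s.
3. the small pulley is seated on the spacer ring (horizontal distance between small_pulley_mid and spindle_seat below 0.01 m and z of small_pulley_mid in the frame of spindle_seat between 0.042 and 0.048 m and angle between small_pulley_mid's own z axis and vertical below 0.1 rad), for 0.2 s.
4. the end cap is seated on the small pulley (horizontal distance between end_cap_mid and spindle_seat below 0.01 m and z of end_cap_mid in the frame of spindle_seat between 0.061 and 0.067 m and angle between end_cap_mid's own z axis and vertical below 0.1 rad), for 0.2 s.
At the end, for the whole second after the job is handed in: On the slim spindle, from the shoulder upward: big pulley, spacer ring, small pulley, end cap, each within 10 mm of the spindle's axis and 3 mm of its seated height, tilted less than 0.1 rad, released and at rest (all of step 1 and all of step 2 and all of step 3 and all of step 4 and linear speed of each of big_pulley, spacer, small_pulley, end_cap below 0.01 m/s); the robot touches nothing.
It fails at once if the wrench is shifted by more than 30 mm (distance of wrench_grip from where it was at the start of the episode above 0.03 m).
It fails at once if the blue bin is shifted by more than 30 mm (distance of bin from where it was at the start of the episode above 0.03 m).
It fails at once if the carton is shifted by more than 30 mm (distance of carton from where it was at the start of the episode above 0.03 m).
It also fails if it takes over 102 s, if anything falls off the work surface, if the arm or the gripper's body presses on something with over 40 N, if the wrist force passes 120 N, or if a joint passes its speed limit or range.

## Working session

There is one attempt and no reset: what is moved stays moved. The work goes in short steps, Python scripts to look and compute and a tool call to move; the robot and the scene stay as the last step left them, time stands still between calls to the robot, and variables do not carry over. Pictures are saved under pics/ and viewed, and the job is handed in when it is done.

Besides the shell and the picture viewer there is one more tool, called after "Call:" as name(argument=value, ...), one argument or row to a line, values as JSON. jog_arm: Moves the arm, as the interface text tells. Its arguments: {"type":"object","properties":{"plan":{"type":"array","items":{"type":"object","properties":{"offset":{"type":"array","items":{"type":"number"}},"roll":{"type":"number"}}}},"hand":{"type":"number"}},"required":["plan"]}

```bash
mkdir -p pics; ls
cat > h.py <<'E'
import numpy as np, cv2
from bench import *
def grab(n,tag):
    c=get_calibration(n); p,d=snapshot(n)
    cv2.imwrite(f'pics/{tag}.png',p[:,:,::-1]); np.savez(f'{tag}.npz',p=p,d=d,K=c['intrinsics'],r=np.array(c['rvec'],float),t=np.array(c['tvec'],float))
def cloud(tag):
    f=np.load(f'{tag}.npz'); K=f['K']; R=cv2.Rodrigues(f['r'])[0]; d=f['d']
    v,u=np.mgrid[:d.shape[0],:d.shape[1]]
    X=np.stack([(u-K[0,2])/K[0,0]*d,(v-K[1,2])/K[1,1]*d,d],-1)
    W=(X-f['t'].reshape(3))@R
    W[d==0]=np.nan
    return f['p'],W
def circ(x,y):
    A=np.c_[2*x,2*y,np.ones_like(x)]; s=np.linalg.lstsq(A,x*x+y*y,rcond=None)[0]
    return s[0],s[1],np.sqrt(s[2]+s[0]**2+s[1]**2)
E
python3 - <<'E'
from h import *
print(state(),tcp_to_grasp)
grab('top','top0');grab('scene','sc0')
E
```

```text
pics
{'clock': 0.0, 'qpos': array([ 1.32862609e+00,  3.53623050e-01,  1.63416203e+00, -1.63946351e-05,
        1.15516581e+00, -2.39673179e-03]), 'dq': array([-0.00121544, -0.00052446,  0.00033076, -0.0009248 , -0.0004981 ,
       -0.00034575]), 'joint_torque': array([ 2.18593836e-03, -6.05247116e+01, -3.42080963e+01,  1.65404840e-04,
        9.16196674e-03, -5.90538093e-06]), 'tcp_pos': array([148.30783331, 606.62463805, 208.66542516]), 'eef_rot': array([-0.43691273,  0.55658458,  0.43631317,  0.55583423]), 'wrist_force': array([ 0.10250433, -0.08230893, -0.08928437]), 'wrist_torque': array([-0.02943553,  0.01280841,  0.02309605]), 'grip_width': 0.997693735409546} 18.700000000000003
```

View pics/top0.png

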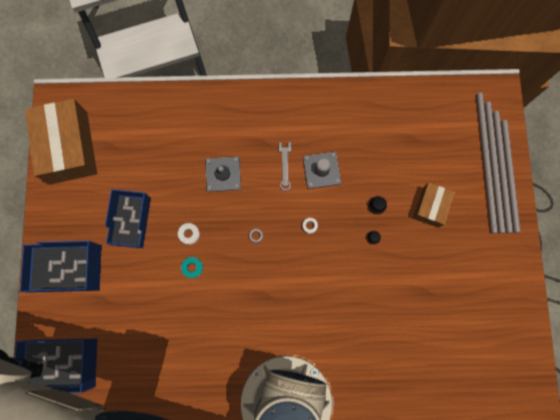

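View pics/sc0.png

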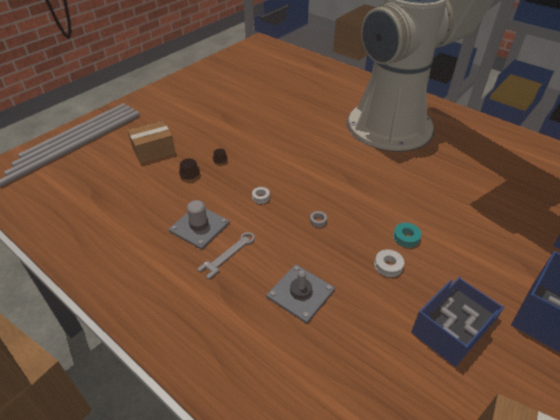

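Run:
```python
from h import *
p,W=cloud('top0')
for v in range(20,420,40):
    print(v,[tuple(np.round(W[v,u]).tolist()) for u in range(20,560,104)])
from scipy.spatial.transform import Rotation as R
print(R.from_quat(state()['eef_rot']).as_matrix().round(3)); print(get_calibration('top'))
```

```text
20 [(1632.0, 1214.0, -751.0), (1624.0, 723.0, -755.0), (1616.0, 229.0, -762.0), (1605.0, -269.0, -763.0), (1080.0, -475.0, 89.0), (1129.0, -840.0, -4.0)]
60 [(1426.0, 1199.0, -751.0), (1287.0, 637.0, -507.0), (1398.0, 228.0, -741.0), (1396.0, -259.0, -759.0), (1082.0, -551.0, -167.0), (1062.0, -900.0, -144.0)]
100 [(1224.0, 1181.0, -744.0), (887.0, 470.0, 1.0), (882.0, 154.0, -4.0), (872.0, -164.0, 1.0), (863.0, -482.0, 3.0), (1170.0, -1217.0, -755.0)]
140 [(1031.0, 1165.0, -742.0), (759.0, 465.0, 3.0), (752.0, 154.0, 2.0), (745.0, -159.0, -3.0), (737.0, -473.0, -2.0), (973.0, -1189.0, -747.0)]
180 [(847.0, 1156.0, -749.0), (636.0, 462.0, 1.0), (625.0, 154.0, 13.0), (616.0, -151.0, 18.0), (613.0, -462.0, -1.0), (788.0, -1169.0, -756.0)]
220 [(667.0, 1145.0, -754.0), (514.0, 454.0, 11.0), (509.0, 156.0, -4.0), (500.0, -147.0, 2.0), (481.0, -431.0, 65.0), (605.0, -1143.0, -748.0)]
260 [(491.0, 1130.0, -750.0), (400.0, 454.0, -2.0), (392.0, 156.0, 1.0), (383.0, -142.0, 2.0), (376.0, -442.0, -3.0), (367.0, -742.0, -1.0)]
300 [(295.0, 739.0, 5.0), (287.0, 450.0, 1.0), (279.0, 157.0, -3.0), (271.0, -137.0, -4.0), (262.0, -430.0, 4.0), (254.0, -727.0, 1.0)]
340 [(188.0, 712.0, 43.0), (178.0, 446.0, 3.0), (169.0, 157.0, 5.0), (161.0, -132.0, 1.0), (152.0, -422.0, 1.0), (144.0, -716.0, -5.0)]
380 [(154.0, 404.0, 656.0), (71.0, 442.0, 1.0), (63.0, 159.0, -2.0), (54.0, -127.0, -3.0), (45.0, -415.0, -6.0), (38.0, -699.0, 3.0)]
[[-0.    -0.971  0.238]
 [-0.001  0.238  0.971]
 [-1.     0.    -0.001]]
{'intrinsics': array([[512.80364663,   0.        , 287.60051972],
       [  0.        , 512.80364663, 207.99278049],
       [  0.        ,   0.        ,   1.        ]]), 'rvec': array([ 2.09390424, -2.15236133,  0.22236155]), 'tvec': array([  -3.30520606,  529.14969832, 1396.3227723 ])}
```

The top view shows the slim spindle stand at px (222,173) and the thick stand at (323,168), with the wrench between them. The aluminium big pulley is at (188,233) and its turquoise look-alike at (192,267). The spacer is at (256,236), the small pulley at (310,226), the large cap at (377,205) and the small cap at (373,238). I'll enlarge the picture and compute positions.

```bash
cat >> h.py <<'E'
def px2w(tag,u,v,z):
    f=np.load(f'{tag}.npz'); R=cv2.Rodrigues(f['r'])[0]; K=f['K']
    ray=R.T@np.linalg.inv(K)@np.array([u,v,1.]); C=-R.T@f['t'].reshape(3)
    return C+ray*(z-C[2])/ray[2]
E
python3 - <<'E'
from h import *
im=cv2.imread('pics/top0.png')
cv2.imwrite('pics/topz.png',cv2.resize(im[145:285,165:395],None,fx=3.4,fy=3.4,interpolation=cv2.INTER_CUBIC))
p,W=cloud('top0')
for n,u,v,z in [('spin',222,173,71),('thick',323,168,60),('big',188,233,20),('spacer',256,236,16),('small',310,226,18),('capL',377,205,30),('capS',373,238,32),('turq',192,267,20)]:
    print(n,px2w('top0',u,v,z).round(1))
    b=W[v-8:v+9,u-8:u+9]; print('  zmax',np.nanpercentile(b[...,2],[50,90,98]).round(1))
E
```

```text
spin [630.7 164.7  71. ]
  zmax [23.2 56.  71.5]
thick [ 641.  -122.1   60. ]
  zmax [50.3 73.2 76.4]
big [470.1 268.1  20. ]
  zmax [19.  24.3 26.6]
spacer [456.7  74.4  16. ]
  zmax [ 3.1 17.6 20.9]
small [481.2 -81.2  18. ]
  zmax [ 4.9 20.9 23.7]
capL [ 535.2 -275.6   30. ]
  zmax [37.3 45.3 48.4]
capS [ 439.7 -257.9   32. ]
  zmax [11.7 33.6 36.8]
turq [372.9 255.9  20. ]
  zmax [18.9 24.1 26.1]
```

View pics/topz.png

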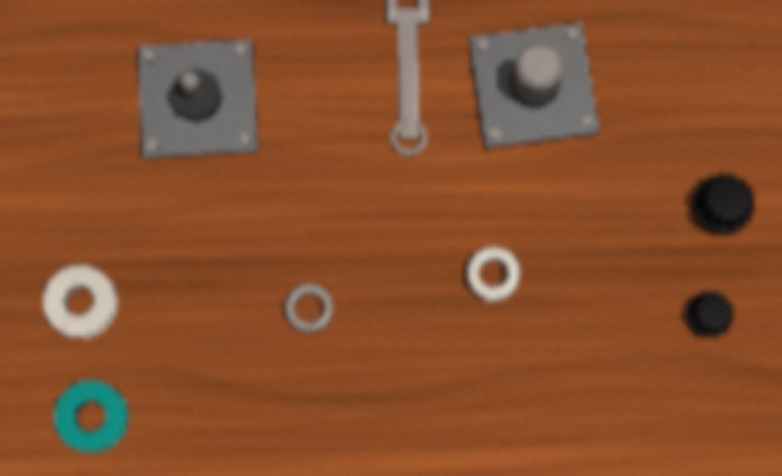

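Run:
```python
from h import *
c=get_calibration('wrist');R=cv2.Rodrigues(np.array(c['rvec'],float))[0]
print('cam',-R.T@np.array(c['tvec']).reshape(3)); print(R.round(3)); print(c['intrinsics'])
```

```text
cam [ 67.51233324 626.13260369 373.82598256]
[[ 0.236  0.972 -0.001]
 [ 0.92  -0.223  0.323]
 [ 0.313 -0.077 -0.947]]
[[351.03380625   0.         278.07150342]
 [  0.         351.03380625 212.83152352]
 [  0.           0.           1.        ]]
```

Call:
jog_arm(
  plan=[
    {"offset": [0,0,0],"roll": -0.12},
    {"offset": [0,0,0],"roll": -0.12},
    {"offset": [0,-39,-41],"roll": 0},
    {"offset": [0,-39,-41],"roll": 0},
    {"offset": [0,-39,-41],"roll": 0},
    {"offset": [0,-39,-41],"roll": 0},
    {"offset": [0,-39,-41],"roll": 0},
    {"offset": [0,-39,-41],"roll": 0},
    {"offset": [0,-39,-41],"roll": 0},
    {"offset": [0,-39,-41],"roll": 0},
    {"offset": [0,-39,-41],"roll": 0},
    {"offset": [0,-39,-41],"roll": 0},
    {"offset": [0,0,0],"roll": 0},
    {"offset": [0,0,0],"roll": 0},
  ],
  hand=100,
)

```text
clock: 1.85
tcp_pos: [538.0, 197.1, 208.9]
eef_rot: [-0.499, 0.501, 0.5, 0.5]
wrist_force: [1.0, 0.3, -0.1]
grip_width: 1.005
```

Run:
```python
from h import *
from scipy.spatial.transform import Rotation as R
s=state();print(s['clock'],s['tcp_pos'],s['qpos'].round(3),np.abs(s['dq']).max(),R.from_quat(s['eef_rot']).as_matrix().round(4))
grab('wrist','w1')
```

```text
1.85 [537.97719528 197.09441554 208.90972378] [ 0.348  0.274  1.746  0.     1.123 -1.222] 0.02641584311186037 [[-1.3e-03 -1.0e+00  8.0e-04]
 [-0.0e+00  8.0e-04  1.0e+00]
 [-1.0e+00  1.3e-03 -0.0e+00]]
```

View pics/w1.png

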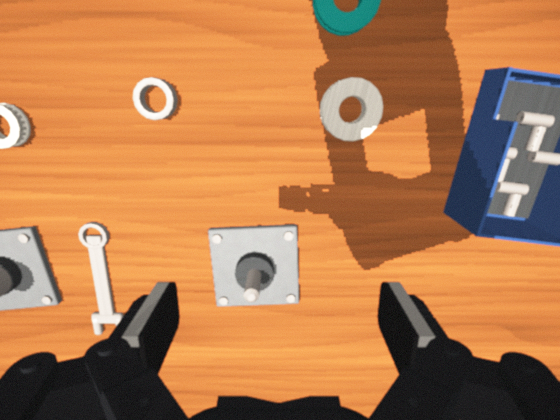

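The wrist view shows the big pulley at (352,109), the spacer at (153,99), and the stand plate centred near (254,266) with the spindle tip at (250,295). I'll refine these with fits.

```bash
cat >> h.py <<'E'
def ring(tag,u,v,h,r):
    """mask of ring top by height in cloud, outer contour ellipse -> world centre"""
    p,W=cloud(tag)
    c=px2w(tag,u,v,h); d=np.hypot(W[...,0]-c[0],W[...,1]-c[1])
    m=(np.abs(W[...,2]-h)<h*0.45)&(d<r*1.35)
    m=cv2.morphologyEx(m.astype(np.uint8),cv2.MORPH_OPEN,np.ones((3,3),np.uint8))
    cs,_=cv2.findContours(m,cv2.RETR_EXTERNAL,cv2.CHAIN_APPROX_NONE)
    k=max(cs,key=cv2.contourArea)[:,0].astype(float)
    w=np.array([px2w(tag,a,b,h) for a,b in k]); return circ(w[:,0],w[:,1])
E
python3 - <<'E'
from h import *
im=cv2.imread('pics/w1.png')
z=lambda a,b,c,d,f:cv2.resize(im[a:b,c:d],(400,400),interpolation=cv2.INTER_CUBIC)
cv2.imwrite('pics/w1z.png',np.hstack([z(60,160,300,400,4),z(215,315,205,305,4)]))
print('big',ring('w1',352,109,20,30),px2w('w1',352,109,20))
print('spacer',ring('w1',153,99,16,20),px2w('w1',153,99,16))
p,W=cloud('w1')
print('shoulder',ring('w1',255,267,25,22),px2w('w1',255,269,25))
print('tip',px2w('w1',250,295,71))
for q in [(208,229),(297,225),(300,303),(217,306)]: print('corner',px2w('w1',*q,10))
E
```

```text
big (np.float64(469.24237068714166), np.float64(268.37179451934634), np.float64(29.215794067957148)) [468.94830713 268.22106297  20.        ]
spacer (np.float64(459.20666972401165), np.float64(76.4592026316368), np.float64(19.555316543721595)) [459.9173319   75.26551433  16.        ]
shoulder (np.float64(641.1837273966588), np.float64(170.7308339560143), np.float64(20.083785491461907)) [639.34057793 171.13593363  25.        ]
tip [643.80760484 168.94911828  71.        ]
corner [597.58880611 118.76064507  10.        ]
corner [592.77279915 217.71131157  10.        ]
corner [692.79487571 223.10976379  10.        ]
corner [697.02991841 123.27848896  10.        ]
```

View pics/w1z.png

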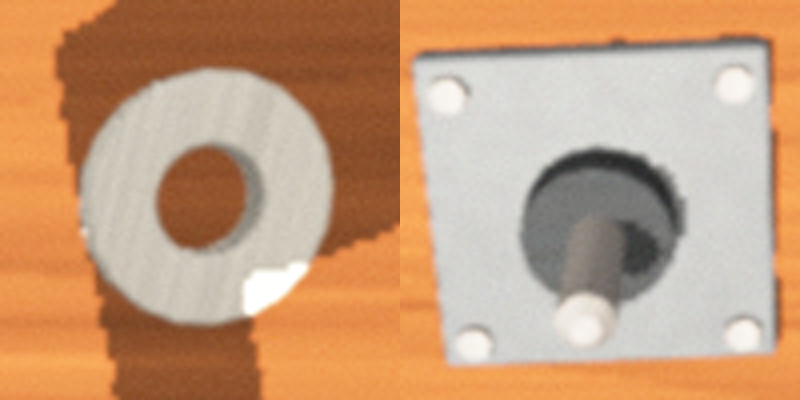

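Call:
jog_arm(
  plan=[
    {"offset": [0,34.5,35.5],"roll": 0},
    {"offset": [0,34.5,35.5],"roll": 0},
    {"offset": [50,0,0],"roll": 0},
    {"offset": [50,0,0],"roll": 0},
    {"offset": [50,0,0],"roll": 0},
    {"offset": [35,0,0],"roll": 0},
    {"offset": [12,0,0],"roll": 0},
    {"offset": [0,0,0],"roll": 0},
  ],
)

```text
clock: 2.9
tcp_pos: [468.9, 268.7, 12.4]
eef_rot: [-0.5, 0.5, 0.5, 0.499]
wrist_force: [-0.4, 0.1, 0.7]
grip_width: 0.999
```

Run:
```python
from h import *
s=state();print(s['clock'],s['tcp_pos'],s['wrist_force'])
grab('wrist','w2')
```

```text
2.9 [468.89969676 268.72218874  12.41964121] [-0.3510346   0.07920193  0.6760222 ]
```

View pics/w2.png

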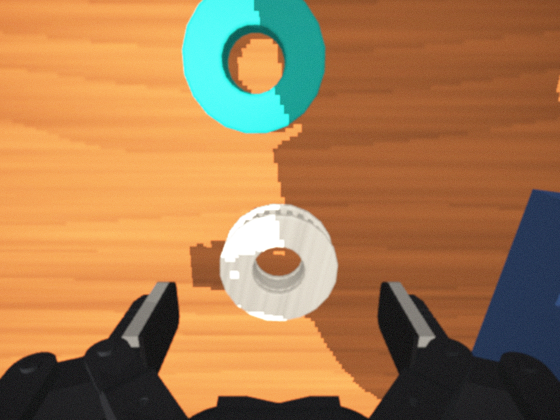

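Run:
```python
from h import *
print(px2w('w2',279,263,20),ring('w2',279,263,20,30))
```

```text
[465.76162605 268.76619157  20.        ] (np.float64(469.20344396278796), np.float64(268.5375996588679), np.float64(29.46302236057742))
```

Call:
jog_arm(
  plan=[
    {"offset": [12,0,0],"roll": 0},
    {"offset": [0,0,0],"roll": 0},
  ],
)

```text
clock: 3.2
tcp_pos: [469.5, 268.1, 0.4]
eef_rot: [0.5, -0.5, -0.5, -0.5]
wrist_force: [0.4, -0.6, 0.2]
grip_width: 1.001
```

Call:
jog_arm(
  plan=[
    {"offset": [0,0,0],"roll": 0},
    {"offset": [0,0,0],"roll": 0},
    {"offset": [0,0,0],"roll": 0},
    {"offset": [0,0,0],"roll": 0},
    {"offset": [0,0,0],"roll": 0},
    {"offset": [0,0,0],"roll": 0},
  ],
  hand=0,
)

```text
clock: 3.95
tcp_pos: [469.5, 268.2, 0.4]
eef_rot: [0.5, -0.5, -0.5, -0.5]
wrist_force: [-0.5, -0.2, 1.0]
grip_width: 0.001
```

Run:
```python
from h import *
grab('wrist','w3')
```

```text
(no output)
```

View pics/w3.png

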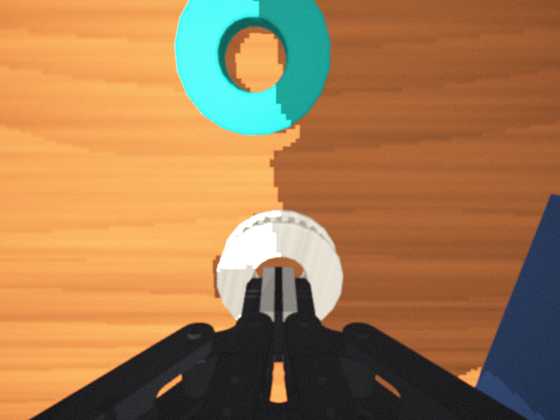

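Run:
```python
from h import *
p,W=cloud('w3')
for v in range(262,345,6): print(v,[tuple(W[v,u].round(0).tolist()) for u in (250,262,271,279,288,300)])
im=cv2.imread('pics/w3.png');cv2.imwrite('pics/w3z.png',cv2.resize(im[200:350,190:370],None,fx=4,fy=4,interpolation=cv2.INTER_CUBIC))
p,W=cloud('w2')
print('open pads')
for v in range(280,360,8): print(v,[tuple(W[v,u].round(0).tolist()) for u in (140,150,160,170,176,382,390,400)])
```

```text
262 [(460.0, 255.0, 20.0), (470.0, 259.0, 0.0), (470.0, 264.0, -0.0), (469.0, 268.0, 1.0), (470.0, 273.0, 0.0), (460.0, 278.0, 19.0)]
268 [(463.0, 255.0, 20.0), (473.0, 259.0, 1.0), (458.0, 265.0, 29.0), (458.0, 268.0, 29.0), (458.0, 272.0, 29.0), (473.0, 279.0, 0.0)]
274 [(466.0, 255.0, 21.0), (477.0, 259.0, 0.0), (458.0, 265.0, 34.0), (458.0, 268.0, 34.0), (458.0, 272.0, 34.0), (476.0, 279.0, 1.0)]
280 [(463.0, 256.0, 31.0), (462.0, 261.0, 32.0), (458.0, 265.0, 40.0), (458.0, 268.0, 39.0), (458.0, 272.0, 39.0), (463.0, 277.0, 32.0)]
286 [(462.0, 256.0, 37.0), (458.0, 261.0, 44.0), (458.0, 265.0, 44.0), (459.0, 268.0, 42.0), (458.0, 272.0, 43.0), (462.0, 277.0, 37.0)]
292 [(462.0, 256.0, 42.0), (458.0, 262.0, 48.0), (458.0, 265.0, 48.0), (458.0, 268.0, 48.0), (459.0, 272.0, 47.0), (462.0, 277.0, 42.0)]
298 [(462.0, 257.0, 46.0), (458.0, 262.0, 52.0), (458.0, 265.0, 52.0), (458.0, 268.0, 53.0), (458.0, 271.0, 52.0), (462.0, 276.0, 46.0)]
304 [(462.0, 257.0, 51.0), (458.0, 262.0, 56.0), (459.0, 265.0, 55.0), (458.0, 268.0, 56.0), (459.0, 271.0, 56.0), (463.0, 276.0, 48.0)]
310 [(462.0
[... 1915 characters left out ...]
0, 82.0), (459.0, 226.0, 80.0), (466.0, 226.0, 71.0), (473.0, 226.0, 61.0), (479.0, 226.0, 54.0), (477.0, 311.0, 56.0), (471.0, 311.0, 65.0), (464.0, 311.0, 73.0)]
336 [(458.0, 225.0, 86.0), (462.0, 226.0, 80.0), (469.0, 226.0, 72.0), (477.0, 226.0, 62.0), (525.0, 207.0, 0.0), (525.0, 331.0, 0.0), (474.0, 312.0, 65.0), (467.0, 311.0, 74.0)]
344 [(461.0, 224.0, 85.0), (464.0, 226.0, 82.0), (471.0, 226.0, 73.0), (479.0, 226.0, 64.0), (531.0, 206.0, 1.0), (530.0, 332.0, 1.0), (477.0, 311.0, 66.0), (468.0, 311.0, 76.0)]
352 [(464.0, 224.0, 86.0), (467.0, 226.0, 82.0), (474.0, 226.0, 74.0), (537.0, 202.0, 0.0), (538.0, 205.0, -1.0), (537.0, 333.0, 0.0), (479.0, 311.0, 68.0), (471.0, 311.0, 77.0)]
```

View pics/w3z.png

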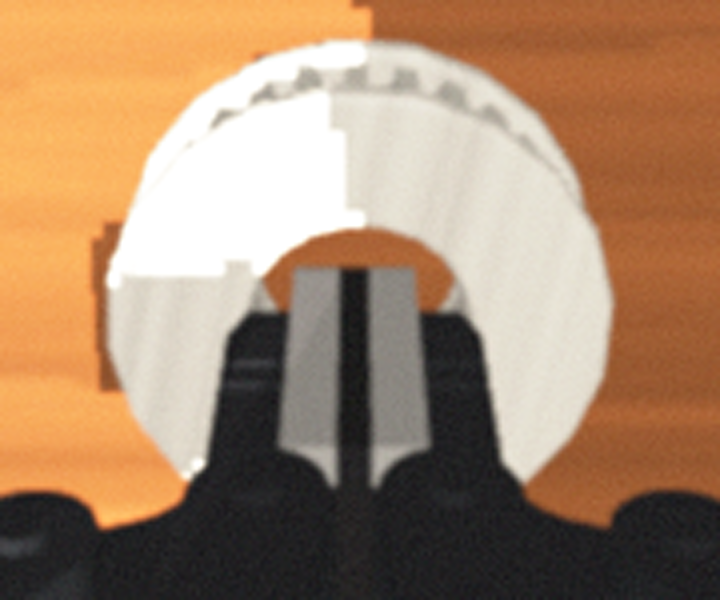

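The fingers shut above the pulley. The wrist depth puts the shut tips at z≈28 mm while TCP reads 0.4, so the real tips sit about 27 mm short of the stated TCP. I'll check this with the fixed scene camera.

Run:
```python
from h import *
grab('scene','s1')
im=cv2.imread('pics/s1.png');cv2.imwrite('pics/s1z.png',cv2.resize(im[180:300,330:470],None,fx=5,fy=5,interpolation=cv2.INTER_CUBIC))
p,W=cloud('s1')
m=(np.hypot(W[...,0]-469,W[...,1]-268)<28)&(W[...,2]>10)
print(np.histogram(W[m][:,2],bins=range(10,110,4)))
```

```text
(array([ 12,  44, 203,   8,   9,  18,  19,  19,  19,  21,  18,  19,  10,
        23,  31,  41,  58,  45,  10,  16,  23,  26,  24,  34]), array([ 10,  14,  18,  22,  26,  30,  34,  38,  42,  46,  50,  54,  58,
        62,  66,  70,  74,  78,  82,  86,  90,  94,  98, 102, 106]))
```

View pics/s1z.png

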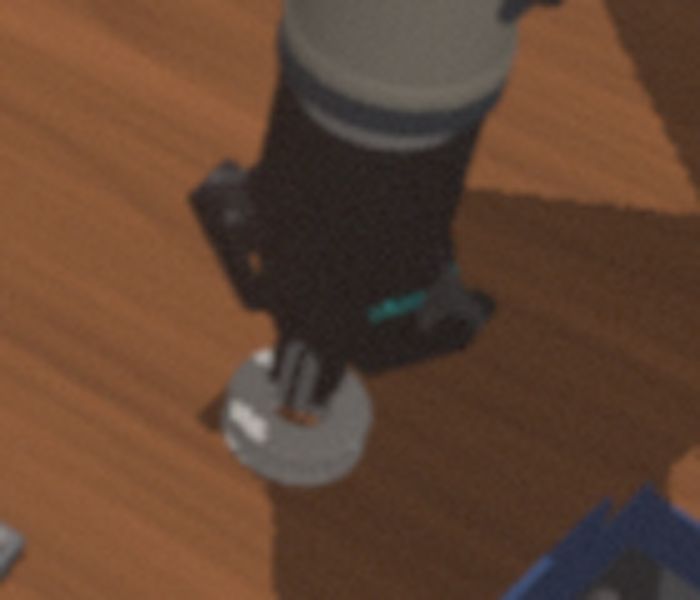

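Call:
jog_arm(
  plan=[
    {"offset": [0,0,0],"roll": 0},
    {"offset": [0,0,0],"roll": 0},
    {"offset": [0,0,0],"roll": 0},
    {"offset": [0,0,0],"roll": 0},
    {"offset": [0,0,0],"roll": 0},
    {"offset": [0,0,0],"roll": 0},
    {"offset": [13,0,0],"roll": 0},
    {"offset": [13,0,0],"roll": 0},
    {"offset": [0,0,0],"roll": 0},
  ],
  hand=100,
)

```text
clock: 5.18
tcp_pos: [468.4, 267.6, -27.2]
eef_rot: [-0.5, 0.501, 0.5, 0.499]
wrist_force: [-0.2, 0.8, -0.1]
grip_width: 0.999
```

Call:
jog_arm(
  plan=[
    {"offset": [0,0,0],"roll": 0},
    {"offset": [0,0,0],"roll": 0},
    {"offset": [0,0,0],"roll": 0},
    {"offset": [0,0,0],"roll": 0},
    {"offset": [0,0,0],"roll": 0},
  ],
  hand=0,
)

```text
clock: 5.8
tcp_pos: [469.7, 268.3, -24.7]
eef_rot: [-0.5, 0.5, 0.5, 0.5]
wrist_force: [-1.8, -1.4, 8.5]
grip_width: 0.674
```

Run:
```python
from h import *
s=state();print(s['clock'],s['tcp_pos'],s['wrist_force'],s['grip_width'])
grab('wrist','w4')
p,W=cloud('w4')
f=np.load('w4.npz')
for v in range(262,320,6): print(v,[tuple(W[v,u].round(0).tolist()) for u in (190,200,210,215,220,280,340)])
```

```text
5.8 [469.66003334 268.29641859 -24.70972821] [-1.81714719 -1.36678583  8.54037378] 0.6741023975877696
262 [(457.0, 229.0, 1.0), (457.0, 234.0, 1.0), (458.0, 238.0, -0.0), (457.0, 240.0, 0.0), (455.0, 243.0, 4.0), (447.0, 269.0, 21.0), (457.0, 295.0, 1.0)]
268 [(460.0, 229.0, 1.0), (460.0, 233.0, 0.0), (460.0, 238.0, 1.0), (461.0, 240.0, -1.0), (458.0, 243.0, 5.0), (450.0, 269.0, 20.0), (458.0, 295.0, 4.0)]
274 [(463.0, 229.0, 1.0), (459.0, 235.0, 9.0), (459.0, 239.0, 9.0), (461.0, 240.0, 4.0), (453.0, 245.0, 19.0), (452.0, 269.0, 21.0), (453.0, 292.0, 19.0)]
280 [(466.0, 228.0, 0.0), (459.0, 236.0, 14.0), (461.0, 239.0, 10.0), (454.0, 244.0, 21.0), (456.0, 245.0, 19.0), (454.0, 269.0, 21.0), (455.0, 292.0, 20.0)]
286 [(459.0, 233.0, 18.0), (459.0, 237.0, 18.0), (458.0, 241.0, 19.0), (457.0, 243.0, 21.0), (457.0, 245.0, 20.0), (469.0, 269.0, 0.0), (457.0, 292.0, 21.0)]
292 [(458.0, 234.0, 23.0), (459.0, 238.0, 23.0), (460.0, 241.0, 20.0), (461.0, 243.0, 20.0), (460.0, 245.0, 21.0), (472.0, 269.0, 1.0), (460.0, 292.0, 20.0)]
298 [(459.0, 235.0, 27.0), (459.0, 239.0, 27.0), (463.0, 241.0, 20.0), (463.0, 243.0, 21.0), (464.0, 245.0, 19.0), (476.0, 269.0, -0.0), (463.0, 292.0, 21.0)]
304 [(459.0, 236.0, 31.0), (459.0, 239.0, 30.0), (465.0, 241.0, 21.0), (465.0, 243.0, 21.0), (465.0, 245.0, 21.0), (478.0, 269.0, 1.0), (466.0, 293.0, 19.0)]
310 [(459.0, 237.0, 34.0), (462.0, 239.0, 30.0), (468.0, 241.0, 20.0), (468.0, 243.0, 21.0), (468.0, 245.0, 20.0), (nan, nan, nan), (468.0, 293.0, 20.0)]
316 [(459.0, 238.0, 38.0), (464.0, 239.0, 31.0), (471.0, 241.0, 21.0), (471.0, 243.0, 20.0), (471.0, 245.0, 21.0), (482.0, 269.0, 4.0), (nan, nan, nan)]
```

View pics/w4.png

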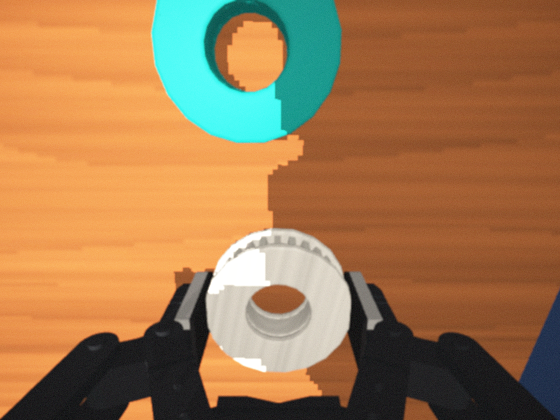

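Call:
jog_arm(
  plan=[
    {"offset": [-15,0,0],"roll": 0},
    {"offset": [-30,0,0],"roll": 0},
    {"offset": [-40,0,0],"roll": 0},
    {"offset": [-30,0,0],"roll": 0},
    {"offset": [0,0,0],"roll": 0},
    {"offset": [0,0,0],"roll": 0},
  ],
)

```text
clock: 6.6
tcp_pos: [469.1, 268.0, 89.3]
eef_rot: [-0.5, 0.5, 0.5, 0.5]
wrist_force: [0.1, -0.6, -0.9]
grip_width: 0.669
```

```bash
cat >> h.py <<'E'
def held(tag,r,h0=None):
    """z of part's top and centre under gripper, via cloud near tcp"""
    s=state(); p,W=cloud(tag); t=s['tcp_pos']
    print('clk',s['clock'],'tcp',t.round(2),'F',s['wrist_force'].round(1),'g',round(s['grip_width'],3))
    return W,t
E
python3 - <<'E'
from h import *
grab('wrist','w5'); W,t=held('w5',30)
# top plane in region image
v,u=np.mgrid[:420,:560]
im=cv2.imread('pics/w5.png')
m=(np.hypot(W[...,0]-t[0],W[...,1]-t[1])<26)&(np.abs(u-279)<60)&(v>225)&(v<375)&(np.abs(W[...,2]-t[2]-45)<8)
P=W[m]; A=np.c_[P[:,:2]-t[:2],np.ones(len(P))]
for _ in range(4):
    c=np.linalg.lstsq(A,P[:,2]-t[2],rcond=None)[0]; r=abs(A@c-(P[:,2]-t[2])); A=A[r<2];P=P[r<2]
print(len(P),'plane rel tcp',c)
E
```

```text
clk 6.65 tcp [468.82 267.78  88.68] F [-0.3 -0.  -1. ] g 0.669
8295 plane rel tcp [-4.60422077e-03  4.12287274e-04  4.55446346e+01]
```

View pics/w5.png

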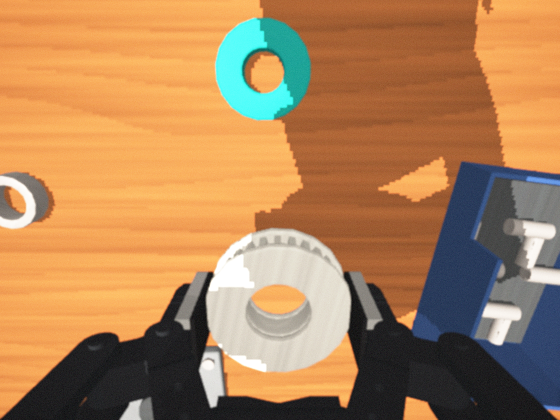

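Call:
jog_arm(
  plan=[
    {"offset": [0,-43.7,-24.4],"roll": 0},
    {"offset": [0,-43.7,-24.4],"roll": 0},
    {"offset": [0,-43.7,-24.4],"roll": 0},
    {"offset": [0,-43.7,-24.4],"roll": 0},
    {"offset": [0,0,0],"roll": 0},
    {"offset": [0,0,0],"roll": 0},
  ],
)

```text
clock: 7.4
tcp_pos: [642.9, 170.3, 87.6]
eef_rot: [-0.499, 0.501, 0.501, 0.499]
wrist_force: [-0.4, -0.4, -1.5]
grip_width: 0.67
```

Run:
```python
from h import *
grab('wrist','w6'); grab('top','t6');W,t=held('w6',30)
im=cv2.imread('pics/t6.png');cv2.imwrite('pics/t6z.png',cv2.resize(im[130:230,170:270],None,fx=5,fy=5,interpolation=cv2.INTER_CUBIC))
```

```text
clk 7.5 tcp [642.78 171.01  88.41] F [ 0.  -0.1 -2.2] g 0.669
```

View pics/w6.png

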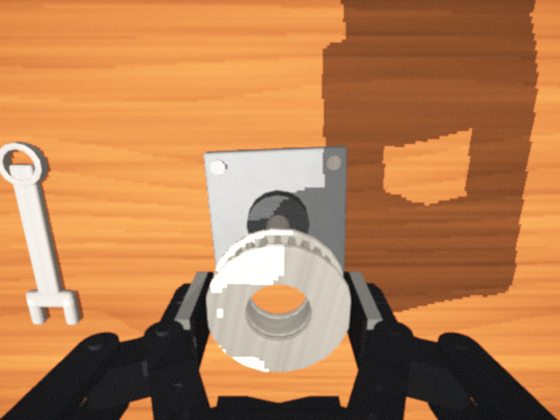

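Run:
```python
from h import *
a=px2w('w6',206,155,10);b=px2w('w6',345,148,10);print(a,b)
d=(b-a)/np.linalg.norm(b-a); n=np.array([-d[1],d[0],0]); n*=np.sign(n[0]); print('centre est',(a+b)/2+50*n)
print('pulley',ring('w6',279,300,88.4+45.5,30))
print('shoulder u mid',px2w('w6',278,215,25))
```

```text
[599.98222189 119.90905174  10.        ] [595.06699488 215.82655619  10.        ]
centre est [647.4590879  170.42666227  10.        ]
pulley (np.float64(660.326530130785), np.float64(170.32322000894885), np.float64(50.38832129396087))
shoulder u mid [638.68836901 169.79705608  25.        ]
```

Call:
jog_arm(
  plan=[
    {"offset": [20,-1.8,0],"roll": 0},
    {"offset": [20,0,0],"roll": 0},
    {"offset": [20,0,0],"roll": 0},
    {"offset": [15,0,0],"roll": 0},
    {"offset": [8,0,0],"roll": 0},
    {"offset": [3,0,0],"roll": 0},
    {"offset": [0,0,0],"roll": 0},
  ],
)

```text
clock: 8.38
tcp_pos: [646.4, 170.7, 3.6]
eef_rot: [0.5, -0.5, -0.5, -0.5]
wrist_force: [0.5, -0.1, -1.5]
grip_width: 0.672
```

Run:
```python
from h import *
grab('wrist','w7');W,t=held('w7',30)
```

```text
clk 8.425 tcp [646.62 170.71   3.94] F [ 0.8  0.6 -1.6] g 0.669
```

View pics/w7.png

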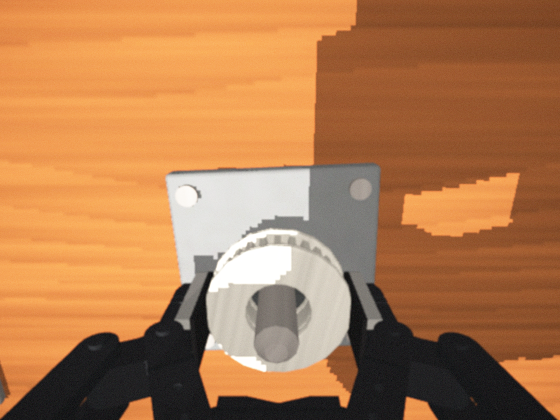

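Run:
```python
from h import *
print('tip',px2w('w7',276.5,345,71))
z=3.9+45.5
print('pulley top ends', px2w('w7',279,245,z),px2w('w7',279,371,z),px2w('w7',207,300,z),px2w('w7',351,300,z))
im=cv2.imread('pics/w7.png');cv2.imwrite('pics/w7z.png',cv2.resize(im[220:380,200:360],None,fx=4,fy=4,interpolation=cv2.INTER_CUBIC))
```

```text
tip [643.56189115 169.69343298  71.        ]
pulley top ends [616.41175557 170.53130373  49.4       ] [674.73059129 170.67195158  49.4       ] [639.98709299 142.34305044  49.4       ] [639.90882385 198.83664779  49.4       ]
```

View pics/w7z.png

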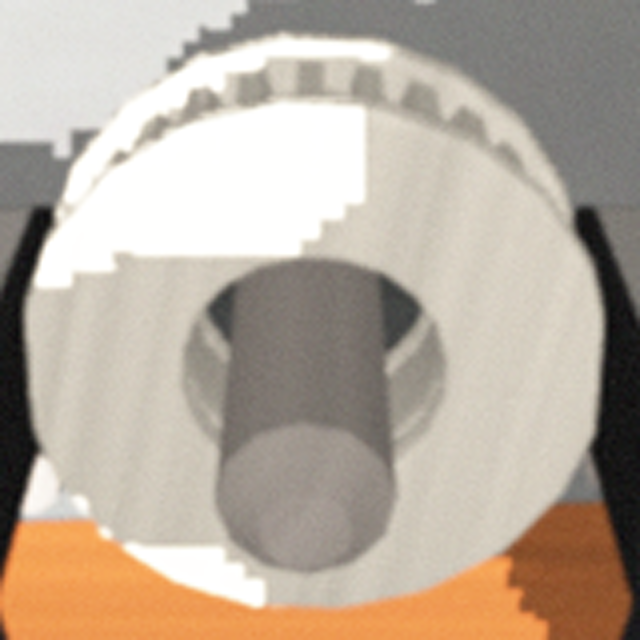

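Call:
jog_arm(
  plan=[
    {"offset": [2,0,0],"roll": 0},
    {"offset": [2,0,0],"roll": 0},
    {"offset": [0,0,0],"roll": 0},
    {"offset": [0,0,0],"roll": 0},
  ],
)

```text
clock: 8.93
tcp_pos: [646.5, 170.7, 0.4]
eef_rot: [-0.5, 0.5, 0.5, 0.5]
wrist_force: [-1.4, -0.7, 6.0]
grip_width: 0.667
```

Call:
jog_arm(
  plan=[
    {"offset": [0,0,0],"roll": 0},
    {"offset": [0,0,0],"roll": 0},
    {"offset": [0,0,0],"roll": 0},
    {"offset": [0,0,0],"roll": 0},
    {"offset": [-40,0,0],"roll": 0},
    {"offset": [-60,0,0],"roll": 0},
    {"offset": [-60,0,0],"roll": 0},
    {"offset": [0,0,0],"roll": 0},
  ],
  hand=100,
)

```text
clock: 9.93
tcp_pos: [649.6, 171.5, 165.3]
eef_rot: [-0.502, 0.497, 0.498, 0.503]
wrist_force: [-0.7, -0.5, 0.2]
grip_width: 1.0
```

Run:
```python
from h import *
grab('wrist','w8');W,t=held('w8',30)
```

```text
clk 9.975 tcp [647.71 171.01 162.14] F [-0.1  0.6  0.4] g 0.997
```

View pics/w8.png

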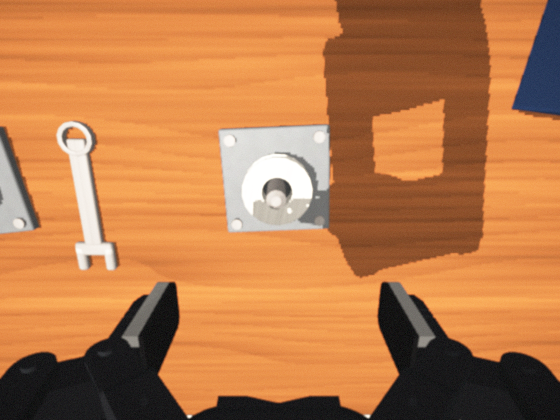

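Run:
```python
from h import *
print('pul',ring('w8',277,190,45,30)); print('tip',px2w('w8',275.5,199,71))
p,W=cloud('w8'); print(W[165:175,270:285,2].mean(),W[190,300,2],W[185,255,2])
```

```text
pul (np.float64(644.8169626329479), np.float64(170.72804892416593), np.float64(29.8911832905248))
tip [644.32863456 169.36344288  71.        ]
45.41180043678208 45.62603024945138 44.81952560831171
```

Call:
jog_arm(
  plan=[
    {"offset": [0,47,-23.6],"roll": 0},
    {"offset": [0,47,-23.6],"roll": 0},
    {"offset": [0,47,-23.6],"roll": 0},
    {"offset": [0,47,-23.6],"roll": 0},
    {"offset": [40,0,0],"roll": 0},
    {"offset": [40,0,0],"roll": 0},
    {"offset": [0,0,0],"roll": 0},
    {"offset": [0,0,0],"roll": 0},
  ],
)

```text
clock: 10.98
tcp_pos: [458.2, 76.2, 79.6]
eef_rot: [-0.5, 0.5, 0.5, 0.5]
wrist_force: [0.4, -0.3, 0.5]
grip_width: 1.0
```

Run:
```python
from h import *
grab('wrist','w9');W,t=held('w9',30)
```

```text
clk 11.025 tcp [458.8   76.34  80.16] F [0.9 0.  0.4] g 1.0
```

View pics/w9.png

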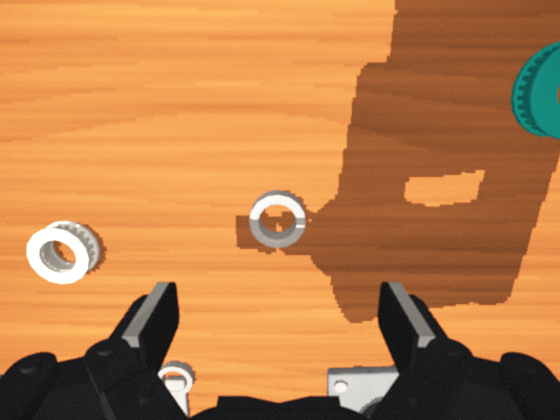

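Run:
```python
from h import *
print(ring('w9',277,220,16,20)); print('small',ring('w9',58,253,18,22))
print(px2w('w9',277,221,16))
```

```text
(np.float64(458.0929789599524), np.float64(75.22984090725845), np.float64(19.66342958358743))
small (np.float64(484.22362936030794), np.float64(-79.94354670390453), np.float64(21.814294069760805))
[458.79992712  75.05874181  16.        ]
```

Call:
jog_arm(
  plan=[
    {"offset": [40,0,-1],"roll": 0},
    {"offset": [40,0,0],"roll": 0},
    {"offset": [18,0,0],"roll": 0},
    {"offset": [7,0,0],"roll": 0},
    {"offset": [0,0,0],"roll": 0},
    {"offset": [0,0,0],"roll": 0},
  ],
)

```text
clock: 11.78
tcp_pos: [459.1, 75.4, -24.6]
eef_rot: [-0.5, 0.499, 0.5, 0.5]
wrist_force: [-0.3, 0.2, -0.0]
grip_width: 0.998
```

Call:
jog_arm(
  plan=[
    {"offset": [0,0,0],"roll": 0},
    {"offset": [0,0,0],"roll": 0},
    {"offset": [0,0,0],"roll": 0},
    {"offset": [0,0,0],"roll": 0},
    {"offset": [0,0,0],"roll": 0},
  ],
  hand=0,
)

```text
clock: 12.4
tcp_pos: [459.1, 75.6, -23.2]
eef_rot: [-0.5, 0.499, 0.5, 0.501]
wrist_force: [-8.2, 1.4, 41.9]
grip_width: 0.448
```

Call:
jog_arm(
  plan=[
    {"offset": [-1,0,0],"roll": 0},
    {"offset": [-1,0,0],"roll": 0},
  ],
)

```text
clock: 12.65
tcp_pos: [458.9, 75.3, -22.9]
eef_rot: [-0.5, 0.499, 0.5, 0.5]
wrist_force: [0.5, -0.1, -1.1]
grip_width: 0.441
```

Run:
```python
from h import *
grab('wrist','w10');W,t=held('w10',30)
im=cv2.imread('pics/w10.png');cv2.imwrite('pics/w10z.png',cv2.resize(im[230:390,180:380],None,fx=4,fy=4,interpolation=cv2.INTER_CUBIC))
for v in range(258,310,6): print(v,[tuple(W[v,u].round(0).tolist()) for u in (212,216,220,225,230,280,330,335,340)])
```

```text
clk 12.7 tcp [458.73  75.32 -22.98] F [-2.2  0.9 12. ] g 0.442
258 [(445.0, 45.0, -0.0), (445.0, 47.0, 0.0), (445.0, 49.0, 1.0), (445.0, 51.0, 0.0), (446.0, 53.0, -0.0), (439.0, 76.0, 12.0), (445.0, 98.0, 1.0), (445.0, 100.0, -0.0), (445.0, 103.0, 0.0)]
264 [(448.0, 45.0, 1.0), (448.0, 47.0, 0.0), (448.0, 49.0, 1.0), (448.0, 51.0, 1.0), (449.0, 53.0, -0.0), (440.0, 76.0, 15.0), (448.0, 98.0, 0.0), (448.0, 100.0, 1.0), (448.0, 103.0, 1.0)]
270 [(451.0, 45.0, 1.0), (451.0, 47.0, 1.0), (448.0, 50.0, 7.0), (447.0, 52.0, 8.0), (448.0, 54.0, 7.0), (443.0, 76.0, 16.0), (447.0, 97.0, 7.0), (448.0, 100.0, 7.0), (451.0, 103.0, 0.0)]
276 [(454.0, 45.0, 1.0), (454.0, 47.0, 0.0), (448.0, 51.0, 12.0), (448.0, 53.0, 12.0), (448.0, 55.0, 12.0), (445.0, 76.0, 16.0), (448.0, 97.0, 12.0), (447.0, 99.0, 13.0), (454.0, 103.0, 1.0)]
282 [(451.0, 47.0, 11.0), (448.0, 50.0, 17.0), (448.0, 51.0, 17.0), (448.0, 54.0, 17.0), (448.0, 56.0, 17.0), (457.0, 76.0, 0.0), (448.0, 96.0, 16.0), (448.0, 98.0, 17.0), (447.0, 100.0, 17.0)]
288 [(452.0, 48.0, 15.0), (447.0, 51.0, 22.0), (448.0, 52.0, 21.0), (447.0, 54.0, 23.0), (448.0, 56.0, 21.0), (461.0, 76.0, 0.0), (448.0, 95.0, 22.0), (448.0, 97.0, 22.0), (447.0, 99.0, 22.0)]
294 [(448.0, 50.0, 26.0), (447.0, 51.0, 27.0), (448.0, 53.0, 26.0), (447.0, 55.0, 27.0), (450.0, 56.0, 23.0), (463.0, 76.0, 1.0), (448.0, 95.0, 26.0), (448.0, 97.0, 26.0), (447.0, 98.0, 26.0)]
300 [(448.0, 51.0, 30.0), (447.0, 52.0, 31.0), (447.0, 54.0, 31.0), (447.0, 55.0, 31.0), (451.0, 56.0, 24.0), (467.0, 76.0, 0.0), (448.0, 94.0, 30.0), (447.0, 96.0, 31.0), (448.0, 98.0, 30.0)]
306 [(448.0, 51.0, 34.0), (448.0, 53.0, 34.0), (447.0, 54.0, 34.0), (448.0, 56.0, 34.0), (454.0, 56.0, 24.0), (470.0, 76.0, 0.0), (450.0, 94.0, 31.0), (447.0, 95.0, 35.0), (448.0, 97.0, 33.0)]
```

View pics/w10z.png

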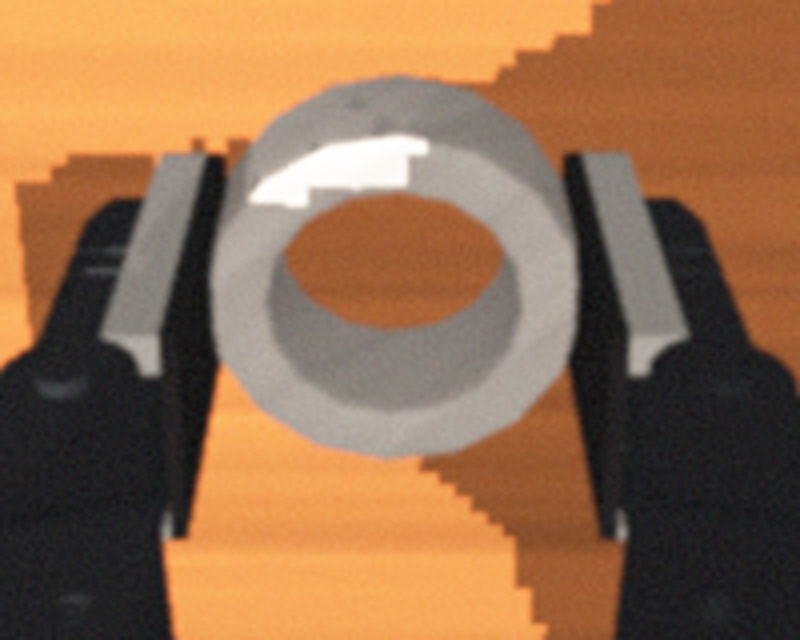

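Call:
jog_arm(
  plan=[
    {"offset": [-10,0,0],"roll": 0},
    {"offset": [-30,0,0],"roll": 0},
    {"offset": [-40,0,0],"roll": 0},
    {"offset": [-30,0,0],"roll": 0},
    {"offset": [0,-46.5,23.8],"roll": 0},
    {"offset": [0,-46.5,23.8],"roll": 0},
    {"offset": [0,-46.5,23.8],"roll": 0},
    {"offset": [0,-46.5,23.8],"roll": 0},
    {"offset": [0,0,0],"roll": 0},
    {"offset": [0,0,0],"roll": 0},
  ],
)

```text
clock: 13.95
tcp_pos: [642.8, 170.1, 85.9]
eef_rot: [-0.5, 0.501, 0.5, 0.499]
wrist_force: [0.3, -0.4, -0.7]
grip_width: 0.443
```

```bash
cat >> h.py <<'E'
def topplane(tag,t,lo,hi,r):
    p,W=cloud(tag); v,u=np.mgrid[:420,:560]
    m=(np.hypot(W[...,0]-t[0],W[...,1]-t[1])<r)&(W[...,2]>t[2]+lo)&(W[...,2]<t[2]+hi)
    P=W[m]; A=np.c_[P[:,:2]-t[:2],np.ones(len(P))]
    for _ in range(6):
        c=np.linalg.lstsq(A,P[:,2]-t[2],rcond=None)[0]; e=abs(A@c-(P[:,2]-t[2])); A=A[e<2];P=P[e<2]
    return len(P),c.round(4),P.mean(0).round(1)
E
python3 - <<'E'
from h import *
grab('wrist','w11');W,t=held('w11',30)
print(topplane('w11',t,35,43,17.5))
E
```

```text
clk 14.0 tcp [642.6  169.79  85.97] F [-0.3 -0.4 -1.6] g 0.441
(2335, array([-1.70000e-02, -1.10000e-03,  3.92293e+01]), array([642.2, 169.8, 125.2]))
```

View pics/w11.png

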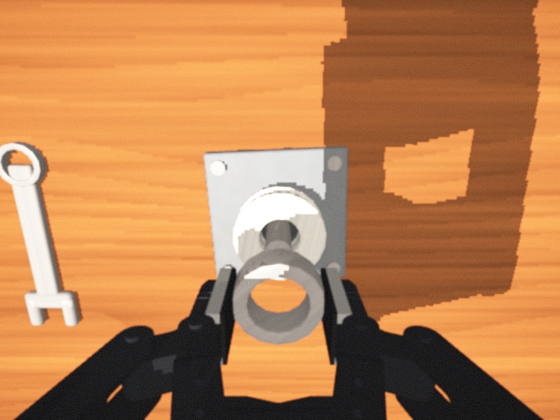

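Call:
jog_arm(
  plan=[
    {"offset": [10,-2.3,0.4],"roll": 0},
    {"offset": [20,0,0],"roll": 0},
    {"offset": [20,0,0],"roll": 0},
    {"offset": [9,0,0],"roll": 0},
    {"offset": [0,0,0],"roll": 0},
  ],
)

```text
clock: 14.62
tcp_pos: [645.6, 170.6, 26.0]
eef_rot: [-0.5, 0.501, 0.5, 0.499]
wrist_force: [-0.2, 0.3, -0.2]
grip_width: 0.441
```

Run:
```python
from h import *
grab('wrist','w12');W,t=held('w12',30)
im=cv2.imread('pics/w12.png');cv2.imwrite('pics/w12z.png',cv2.resize(im[200:380,180:380],None,fx=4,fy=4,interpolation=cv2.INTER_CUBIC))
```

```text
clk 14.675 tcp [646.28 170.77  26.92] F [-0.8 -0.7 -0.8] g 0.445
```

View pics/w12z.png

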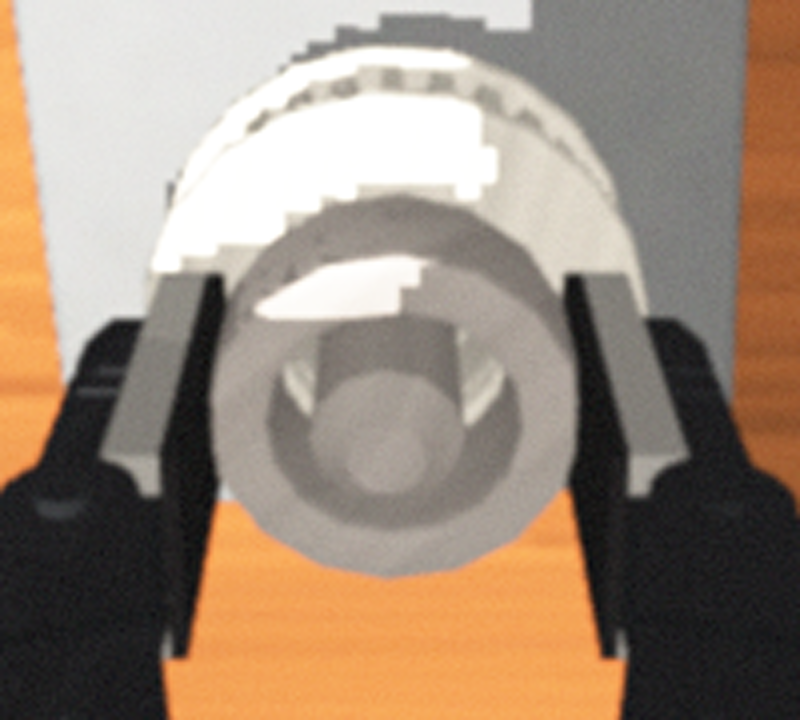

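The spindle stands inside the spacer's bore. I'll lower it onto the pulley.

Call:
jog_arm(
  plan=[
    {"offset": [2,0,0],"roll": 0},
    {"offset": [2,0,0],"roll": 0},
    {"offset": [1,0,0],"roll": 0},
    {"offset": [0,0,0],"roll": 0},
  ],
)

```text
clock: 15.18
tcp_pos: [646.4, 170.8, 22.5]
eef_rot: [0.5, -0.5, -0.5, -0.5]
wrist_force: [-1.3, -0.9, -0.6]
grip_width: 0.444
```

Call:
jog_arm(
  plan=[
    {"offset": [1,0,0],"roll": 0},
    {"offset": [0,0,0],"roll": 0},
    {"offset": [0,0,0],"roll": 0},
  ],
)

```text
clock: 15.55
tcp_pos: [646.6, 170.8, 22.1]
eef_rot: [0.5, -0.5, -0.5, -0.5]
wrist_force: [-2.1, -0.4, 4.8]
grip_width: 0.444
```

Call:
jog_arm(
  plan=[
    {"offset": [0,0,0],"roll": 0},
    {"offset": [0,0,0],"roll": 0},
    {"offset": [0,0,0],"roll": 0},
    {"offset": [0,0,0],"roll": 0},
    {"offset": [-40,0,0],"roll": 0},
    {"offset": [-60,0,0],"roll": 0},
    {"offset": [-40,0,0],"roll": 0},
    {"offset": [0,0,0],"roll": 0},
  ],
  hand=100,
)

```text
clock: 16.55
tcp_pos: [648.8, 171.4, 165.5]
eef_rot: [-0.501, 0.498, 0.499, 0.502]
wrist_force: [0.1, -0.2, -0.0]
grip_width: 1.002
```

Run:
```python
from h import *
grab('wrist','w13');W,t=held('w13',30)
m=(np.hypot(W[...,0]-645,W[...,1]-170.3)<22)&(W[...,2]>55)&(W[...,2]<66)
P=W[m];print(len(P),P.mean(0))
m=m.astype(np.uint8);cs,_=cv2.findContours(m,cv2.RETR_EXTERNAL,cv2.CHAIN_APPROX_NONE)
k=max(cs,key=cv2.contourArea)[:,0];w=np.array([px2w('w13',a,b,61) for a,b in k]);print(circ(w[:,0],w[:,1]))
im=cv2.imread('pics/w13.png');cv2.imwrite('pics/w13z.png',cv2.resize(im[100:260,180:380],None,fx=4,fy=4,interpolation=cv2.INTER_CUBIC))
```

```text
clk 16.6 tcp [647.37 171.06 163.08] F [ 0.6  0.5 -0.2] g 0.996
1229 [645.34575338 170.73746317  60.72554075]
(np.float64(645.9185188795996), np.float64(170.76966406961856), np.float64(19.570093599715122))
```

View pics/w13z.png

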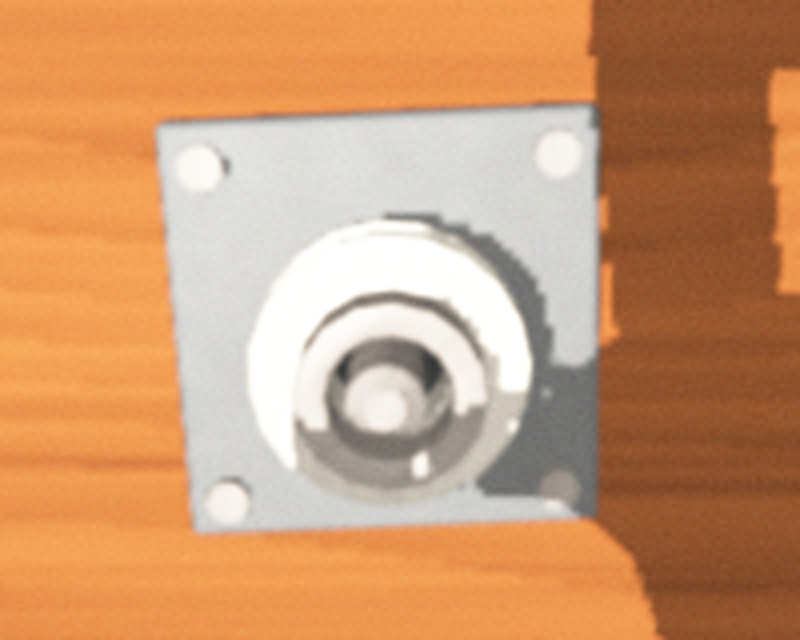

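Call:
jog_arm(
  plan=[
    {"offset": [0,27.2,-41.8],"roll": 0},
    {"offset": [0,27.2,-41.8],"roll": 0},
    {"offset": [0,27.2,-41.8],"roll": 0},
    {"offset": [0,27.2,-41.8],"roll": 0},
    {"offset": [0,27.2,-41.8],"roll": 0},
    {"offset": [0,27.2,-41.8],"roll": 0},
    {"offset": [40,0,0],"roll": 0},
    {"offset": [40,0,0],"roll": 0},
    {"offset": [0,0,0],"roll": 0},
    {"offset": [0,0,0],"roll": 0},
  ],
)

```text
clock: 17.85
tcp_pos: [483.3, -79.9, 81.7]
eef_rot: [-0.5, 0.5, 0.5, 0.5]
wrist_force: [0.6, -0.6, 0.6]
grip_width: 1.0
```

Run:
```python
from h import *
grab('wrist','w14');W,t=held('w14',30)
print('small',ring('w14',277,220,18,22))
```

```text
clk 17.9 tcp [483.98 -79.99  82.27] F [ 0.5 -1.4 -0.5] g 1.003
small (np.float64(484.4501578040357), np.float64(-81.2568476885092), np.float64(21.278403170741097))
```

View pics/w14.png

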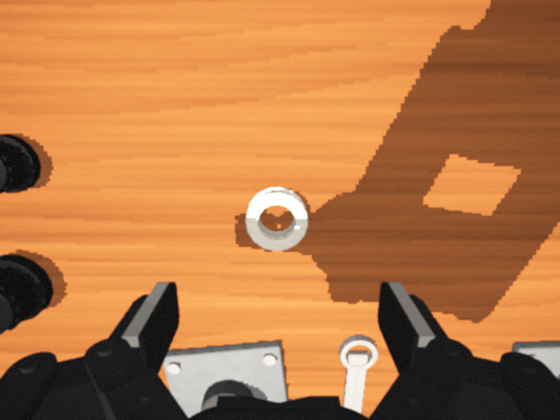

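Call:
jog_arm(
  plan=[
    {"offset": [40,0,-1],"roll": 0},
    {"offset": [40,0,0],"roll": 0},
    {"offset": [18,0,0],"roll": 0},
    {"offset": [8,0,0],"roll": 0},
    {"offset": [0,0,0],"roll": 0},
    {"offset": [0,0,0],"roll": 0},
  ],
)

```text
clock: 18.65
tcp_pos: [484.3, -81.1, -23.5]
eef_rot: [0.501, -0.5, -0.5, -0.5]
wrist_force: [-0.1, 0.3, 0.3]
grip_width: 0.997
```

Call:
jog_arm(
  plan=[
    {"offset": [0,0,0],"roll": 0},
    {"offset": [0,0,0],"roll": 0},
    {"offset": [0,0,0],"roll": 0},
    {"offset": [0,0,0],"roll": 0},
  ],
  hand=0,
)

```text
clock: 19.15
tcp_pos: [484.0, -81.2, -23.5]
eef_rot: [0.5, -0.5, -0.5, -0.5]
wrist_force: [-2.9, -0.2, 15.8]
grip_width: 0.478
```

Call:
jog_arm(
  plan=[
    {"offset": [-10,0,0],"roll": 0},
    {"offset": [-30,0,0],"roll": 0},
    {"offset": [-40,0,0],"roll": 0},
    {"offset": [-34,0,0],"roll": 0},
    {"offset": [0,-27,42],"roll": 0},
    {"offset": [0,-27,42],"roll": 0},
    {"offset": [0,-27,42],"roll": 0},
    {"offset": [0,-27,42],"roll": 0},
    {"offset": [0,-27,42],"roll": 0},
    {"offset": [0,-26,41.5],"roll": 0},
    {"offset": [0,0,0],"roll": 0},
    {"offset": [0,0,0],"roll": 0},
  ],
)

```text
clock: 20.65
tcp_pos: [643.3, 170.1, 89.0]
eef_rot: [-0.5, 0.5, 0.5, 0.499]
wrist_force: [0.2, -0.1, -0.5]
grip_width: 0.48
```

Run:
```python
from h import *
grab('wrist','w15');W,t=held('w15',30)
print(topplane('w15',t,37,45.5,19))
```

```text
clk 20.7 tcp [643.21 169.66  89.1 ] F [-0.3  0.2 -1. ] g 0.477
(3331, array([-1.04000e-02, -8.00000e-04,  4.16805e+01]), array([642. , 169.5, 130.8]))
```

View pics/w15.png

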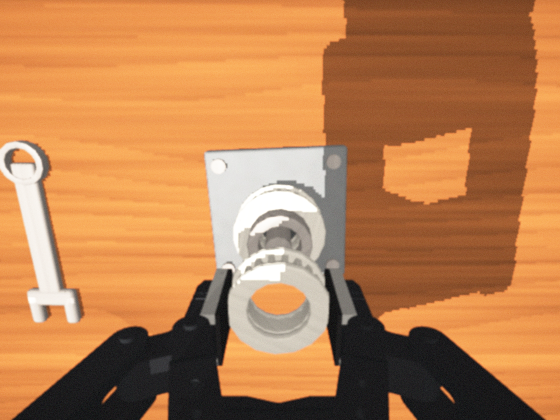

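Flat in the grip, with the top at TCP+41.7 (underside TCP+23.7). Next: +2.3 mm in x, then down.

Call:
jog_arm(
  plan=[
    {"offset": [10,-2.2,0.7],"roll": 0},
    {"offset": [15,0,0],"roll": 0},
    {"offset": [15,0,0],"roll": 0},
    {"offset": [8,0,0],"roll": 0},
    {"offset": [0,0,0],"roll": 0},
  ],
)

```text
clock: 21.32
tcp_pos: [645.8, 171.0, 40.2]
eef_rot: [-0.5, 0.501, 0.5, 0.499]
wrist_force: [-0.3, -0.2, 0.4]
grip_width: 0.478
```

Run:
```python
from h import *
grab('wrist','w16');W,t=held('w16',30)
im=cv2.imread('pics/w16.png');cv2.imwrite('pics/w16z.png',cv2.resize(im[200:380,180:380],None,fx=4,fy=4,interpolation=cv2.INTER_CUBIC))
```

```text
clk 21.375 tcp [646.3  171.17  40.98] F [ 0.1 -0.6 -1.2] g 0.48
```

View pics/w16z.png

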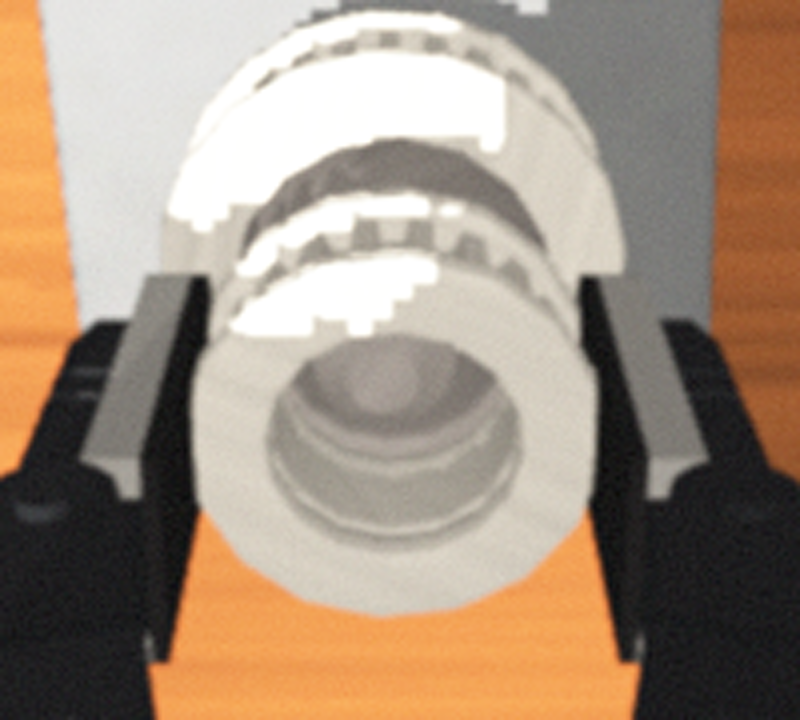

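The small pulley is about 3 mm above the spacer and the spindle tip shows inside its bore. I'll lower it.

Call:
jog_arm(
  plan=[
    {"offset": [2,0,0],"roll": 0},
    {"offset": [2,0,0],"roll": 0},
    {"offset": [1,0,0],"roll": 0},
    {"offset": [0,0,0],"roll": 0},
    {"offset": [0,0,0],"roll": 0},
  ],
)

```text
clock: 22.0
tcp_pos: [646.8, 171.3, 37.5]
eef_rot: [0.5, -0.5, -0.5, -0.5]
wrist_force: [-3.1, -1.2, 6.3]
grip_width: 0.48
```

Call:
jog_arm(
  plan=[
    {"offset": [0,0,0],"roll": 0},
    {"offset": [0,0,0],"roll": 0},
    {"offset": [0,0,0],"roll": 0},
    {"offset": [0,0,0],"roll": 0},
    {"offset": [-40,0,0],"roll": 0},
    {"offset": [-60,0,0],"roll": 0},
    {"offset": [-40,0,0],"roll": 0},
    {"offset": [0,0,0],"roll": 0},
  ],
  hand=100,
)

```text
clock: 23.0
tcp_pos: [648.7, 171.8, 180.5]
eef_rot: [-0.501, 0.498, 0.499, 0.502]
wrist_force: [0.1, -0.6, 0.3]
grip_width: 1.001
```

Run:
```python
from h import *
grab('wrist','w17');W,t=held('w17',30)
m=(np.hypot(W[...,0]-645,W[...,1]-170.3)<24)&(W[...,2]>74)&(W[...,2]<84)
P=W[m];print(len(P),P.mean(0))
m=m.astype(np.uint8);cs,_=cv2.findContours(m,cv2.RETR_EXTERNAL,cv2.CHAIN_APPROX_NONE)
k=max(cs,key=cv2.contourArea)[:,0];w=np.array([px2w('w17',a,b,79) for a,b in k]);print(circ(w[:,0],w[:,1]))
im=cv2.imread('pics/w17.png');cv2.imwrite('pics/w17z.png',cv2.resize(im[100:260,180:380],None,fx=4,fy=4,interpolation=cv2.INTER_CUBIC))
```

```text
clk 23.05 tcp [647.32 171.48 178.04] F [ 0.4  0.  -0.1] g 1.005
1482 [647.09553937 171.19387384  79.1201208 ]
(np.float64(647.4442199992725), np.float64(171.2318490505653), np.float64(21.20240142371359))
```

View pics/w17z.png

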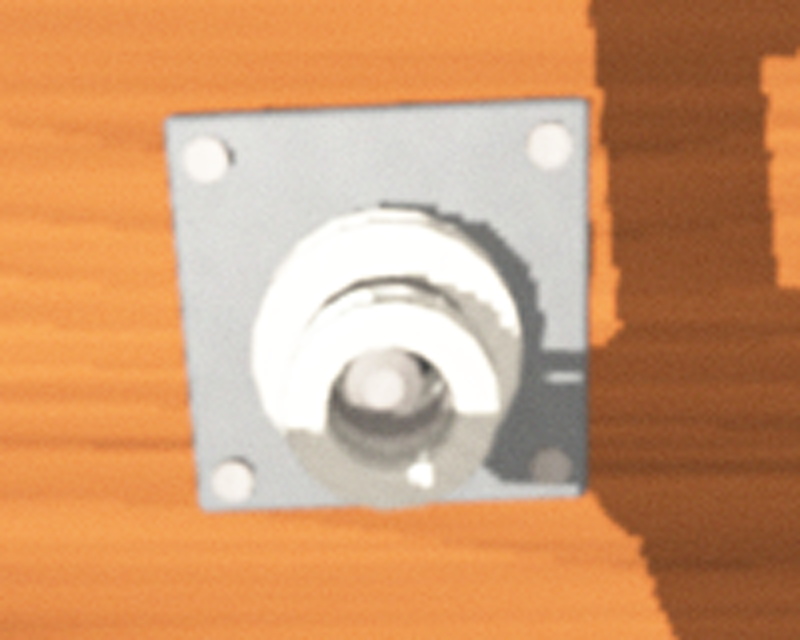

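Call:
jog_arm(
  plan=[
    {"offset": [0,23,-47.7],"roll": 0},
    {"offset": [0,23,-47.7],"roll": 0},
    {"offset": [0,23,-47.7],"roll": 0},
    {"offset": [0,23,-47.7],"roll": 0},
    {"offset": [0,23,-47.7],"roll": 0},
    {"offset": [0,23,-47.7],"roll": 0},
    {"offset": [0,23,-47.7],"roll": 0},
    {"offset": [0,23,-47.7],"roll": 0},
    {"offset": [0,23,-47.7],"roll": 0},
    {"offset": [40,0,0],"roll": 0},
    {"offset": [40,0,0],"roll": 0},
    {"offset": [0,0,0],"roll": 0},
    {"offset": [0,0,0],"roll": 0},
  ],
)

```text
clock: 24.68
tcp_pos: [439.7, -258.1, 96.7]
eef_rot: [-0.5, 0.5, 0.5, 0.5]
wrist_force: [0.4, -0.5, 0.6]
grip_width: 1.001
```

Run:
```python
from h import *
grab('wrist','w18');W,t=held('w18',30)
print(state()['qpos'])
```

```text
clk 24.725 tcp [ 440.24 -258.35   97.36] F [ 1.2 -0.7  0.5] g 1.001
[-5.33603841e-01  3.19768609e-01  1.97532620e+00 -3.95126158e-05
  8.45367647e-01 -2.10495868e+00]
```

View pics/w18.png

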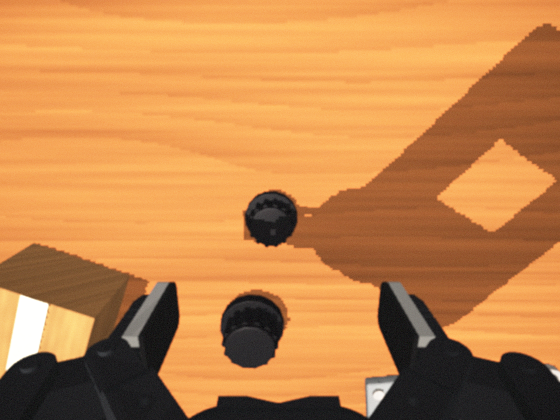

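Run:
```python
from h import *
p,W=cloud('w18')
m=(np.hypot(W[...,0]-440,W[...,1]+262)<30)&(W[...,2]>27)&(W[...,2]<38)
print(m.sum(),np.nanpercentile(W[m][:,2],[5,50,95]))
cs,_=cv2.findContours(m.astype(np.uint8),cv2.RETR_EXTERNAL,cv2.CHAIN_APPROX_NONE)
k=max(cs,key=cv2.contourArea)[:,0];w=np.array([px2w('w18',a,b,32) for a,b in k]);print(circ(w[:,0],w[:,1]))
m=(np.hypot(W[...,0]-440,W[...,1]+262)<30)&(W[...,2]>4)
print(W[m].mean(0), W[m].min(0),W[m].max(0))
m=(W[...,1]<-300)&(W[...,2]>50)&(W[...,2]<66)&(W[...,0]<560)
v,u=np.where(m&(np.arange(560)[None]<130)&(np.arange(420)[:,None]<330)); print('carton',W[v,u].min(0),W[v,u].max(0))
im=cv2.imread('pics/w18.png');cv2.imwrite('pics/w18z.png',cv2.resize(im[170:270,210:330],None,fx=6,fy=6,interpolation=cv2.INTER_CUBIC))
```

```text
1470 [29.41465292 32.18470211 33.34283495]
(np.float64(443.8550421545345), np.float64(-263.55678721001055), np.float64(15.344100296215961))
[ 432.26795705 -263.1902905   136.68528679] [ 421.38744206 -287.02222768    5.81480039] [ 460.98829636 -236.56558043  205.89100839]
carton [ 473.0155644  -448.92283969   50.00841661] [ 515.93263923 -381.7788095    62.6453292 ]
```

View pics/w18z.png

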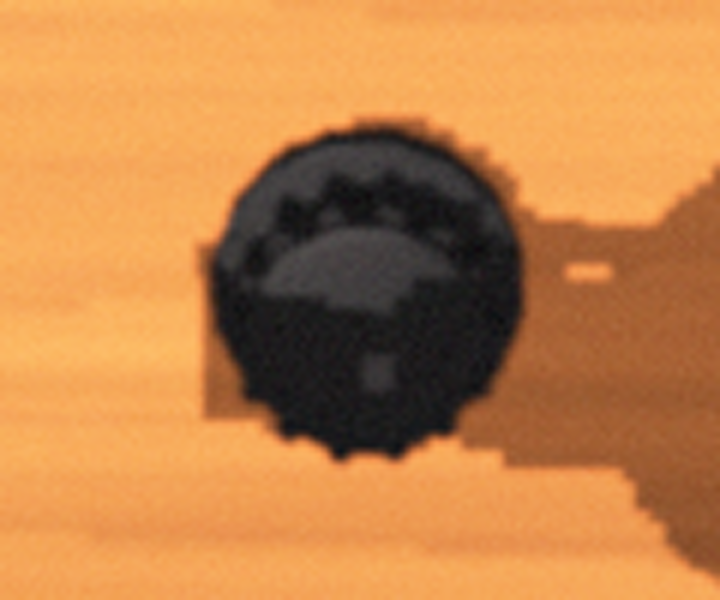

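Call:
jog_arm(
  plan=[
    {"offset": [40,-3.4,-5.2],"roll": 0},
    {"offset": [35,0,0],"roll": 0},
    {"offset": [10,0,0],"roll": 0},
    {"offset": [0,0,0],"roll": 0},
    {"offset": [0,0,0],"roll": 0},
  ],
)

```text
clock: 25.35
tcp_pos: [444.0, -263.9, 12.9]
eef_rot: [0.501, -0.5, -0.499, -0.5]
wrist_force: [0.3, -0.2, 0.9]
grip_width: 1.005
```

Run:
```python
from h import *
grab('wrist','w19');W,t=held('w19',30)
m=(np.hypot(W[...,0]-443,W[...,1]+263)<22)&(W[...,2]>28)&(W[...,2]<37)
cs,_=cv2.findContours(m.astype(np.uint8),cv2.RETR_EXTERNAL,cv2.CHAIN_APPROX_NONE)
k=max(cs,key=cv2.contourArea)[:,0];w=np.array([px2w('w19',a,b,32) for a,b in k]);print(circ(w[:,0],w[:,1]))
im=cv2.imread('pics/w19.png');cv2.imwrite('pics/w19z.png',cv2.resize(im[180:380,170:390],None,fx=3.5,fy=3.5,interpolation=cv2.INTER_CUBIC))
```

```text
clk 25.4 tcp [ 443.95 -263.86   12.83] F [0.3 0.5 1.3] g 0.999
(np.float64(443.75106866904906), np.float64(-263.7505166655081), np.float64(15.430600860877261))
```

View pics/w19z.png

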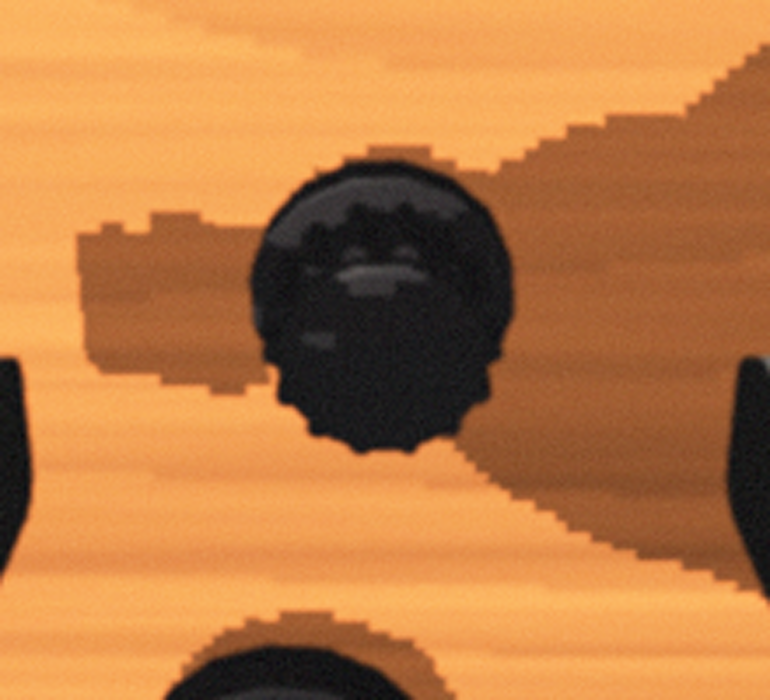

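Call:
jog_arm(
  plan=[
    {"offset": [12,0,0],"roll": 0},
    {"offset": [9,0,0],"roll": 0},
    {"offset": [0,0,0],"roll": 0},
    {"offset": [0,0,0],"roll": 0},
  ],
)

```text
clock: 25.9
tcp_pos: [442.8, -263.3, -9.8]
eef_rot: [-0.5, 0.5, 0.5, 0.5]
wrist_force: [1.5, 0.8, -0.3]
grip_width: 1.0
```

Call:
jog_arm(
  plan=[
    {"offset": [0,0,0],"roll": 0},
    {"offset": [0,0,0],"roll": 0},
    {"offset": [0,0,0],"roll": 0},
    {"offset": [0,0,0],"roll": 0},
    {"offset": [0,0,0],"roll": 0},
  ],
  hand=0,
)

```text
clock: 26.52
tcp_pos: [443.8, -263.7, -8.2]
eef_rot: [0.501, -0.5, -0.499, -0.5]
wrist_force: [-2.4, 3.1, 17.2]
grip_width: 0.324
```

Run:
```python
from h import *
grab('wrist','w20');W,t=held('w20',30)
print(topplane('w20',t,35,46,14))
im=cv2.imread('pics/w20.png');cv2.imwrite('pics/w20z.png',cv2.resize(im[180:380,170:390],None,fx=3.5,fy=3.5,interpolation=cv2.INTER_CUBIC))
```

```text
clk 26.575 tcp [ 443.79 -263.7    -8.19] F [-2.4  2.2 17.2] g 0.325
(3147, array([1.68000e-02, 1.00000e-04, 4.05168e+01]), array([ 443.3, -263.7,   32.3]))
```

View pics/w20z.png

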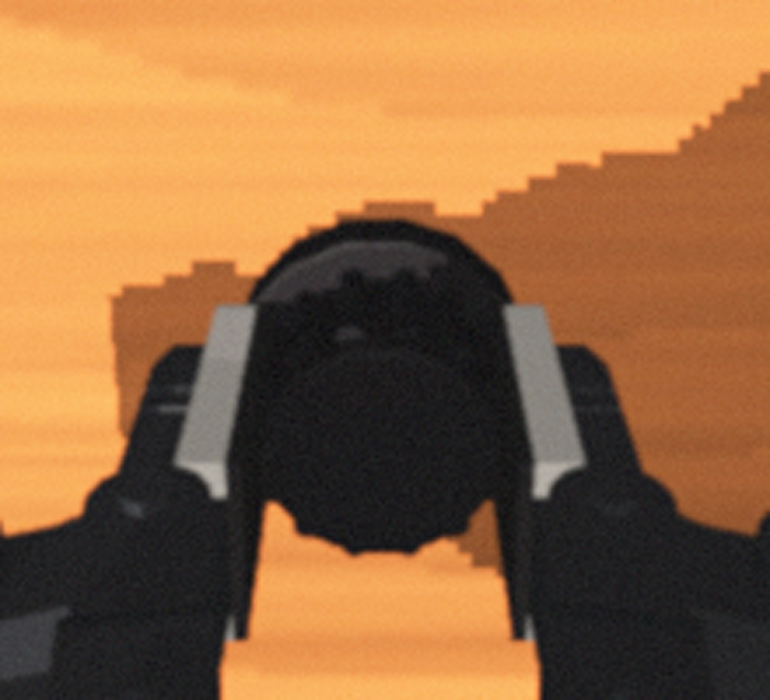

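Call:
jog_arm(
  plan=[
    {"offset": [-12,0,0],"roll": 0},
    {"offset": [-40,0,0],"roll": 0},
    {"offset": [-50,0,0],"roll": 0},
    {"offset": [-26,0,0],"roll": 0},
    {"offset": [0,-22.5,48.3],"roll": 0},
    {"offset": [0,-22.5,48.3],"roll": 0},
    {"offset": [0,-22.5,48.3],"roll": 0},
    {"offset": [0,-22.5,48.3],"roll": 0},
    {"offset": [0,-22.5,48.3],"roll": 0},
    {"offset": [0,-22.5,48.3],"roll": 0},
    {"offset": [0,-22.5,48.3],"roll": 0},
    {"offset": [0,-22.5,48.3],"roll": 0},
    {"offset": [0,-22.5,48.3],"roll": 0},
    {"offset": [0,0,0],"roll": 0},
    {"offset": [0,0,0],"roll": 0},
  ],
)

```text
clock: 28.45
tcp_pos: [644.6, 171.1, 118.1]
eef_rot: [-0.5, 0.5, 0.5, 0.499]
wrist_force: [-0.5, -0.3, -0.6]
grip_width: 0.323
```

Run:
```python
from h import *
grab('wrist','w21');W,t=held('w21',30)
print(topplane('w21',t,35,46,14))
m=(np.hypot(W[...,0]-645,W[...,1]-170.3)<26)&(W[...,2]>74)&(W[...,2]<84)
print(m.sum(),W[m].mean(0))
```

```text
clk 28.5 tcp [644.55 170.59 118.22] F [-0.7 -0.3 -0.9] g 0.319
(3154, array([2.06000e-02, 3.50000e-03, 4.02982e+01]), array([644.1, 170.7, 158.5]))
1501 [639.53200409 171.28725445  79.19317946]
```

View pics/w21.png

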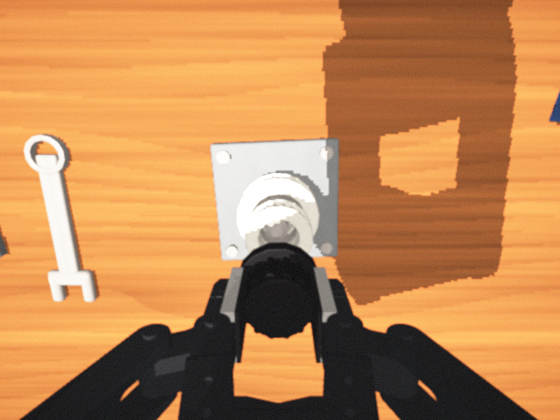

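Call:
jog_arm(
  plan=[
    {"offset": [12,-2,0.4],"roll": 0},
    {"offset": [15,0,0],"roll": 0},
    {"offset": [13,0,0],"roll": 0},
    {"offset": [0,0,0],"roll": 0},
    {"offset": [0,0,0],"roll": 0},
  ],
)

```text
clock: 29.12
tcp_pos: [647.4, 171.8, 78.4]
eef_rot: [-0.5, 0.5, 0.5, 0.5]
wrist_force: [0.5, 0.4, -0.4]
grip_width: 0.324
```

Run:
```python
from h import *
grab('wrist','w22');grab('scene','s22');W,t=held('w22',30)
im=cv2.imread('pics/w22.png');a=cv2.resize(im[180:340,200:360],(400,400),interpolation=cv2.INTER_CUBIC)
im=cv2.imread('pics/s22.png');b=cv2.resize(im[230:330,250:350],(400,400),interpolation=cv2.INTER_CUBIC)
cv2.imwrite('pics/w22z.png',np.hstack([a,b]))
```

```text
clk 29.225 tcp [647.74 171.95  78.89] F [ 0.4  0.2 -0.3] g 0.325
```

View pics/w22z.png

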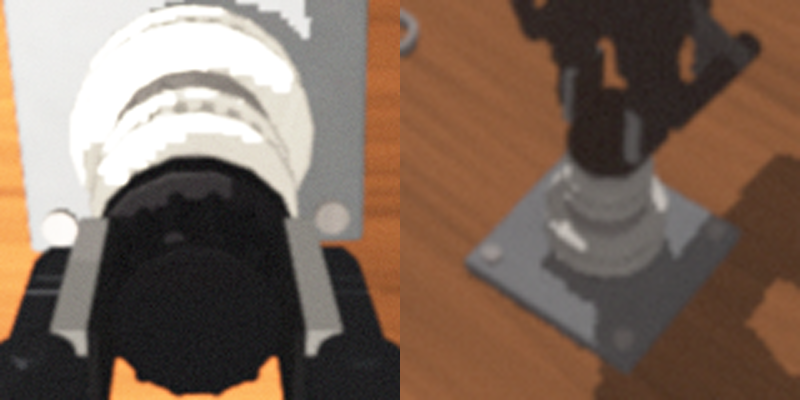

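Call:
jog_arm(
  plan=[
    {"offset": [4,0.7,-0.6],"roll": 0},
    {"offset": [4,0,0],"roll": 0},
    {"offset": [0,0,0],"roll": 0},
  ],
)

```text
clock: 29.6
tcp_pos: [646.3, 171.2, 70.0]
eef_rot: [-0.5, 0.5, 0.5, 0.5]
wrist_force: [0.2, -0.8, -1.3]
grip_width: 0.327
```

Call:
jog_arm(
  plan=[
    {"offset": [2,0,0],"roll": 0},
    {"offset": [2,0,0],"roll": 0},
    {"offset": [0,0,0],"roll": 0},
    {"offset": [0,0,0],"roll": 0},
  ],
)

```text
clock: 30.1
tcp_pos: [646.7, 171.2, 66.4]
eef_rot: [0.5, -0.5, -0.5, -0.5]
wrist_force: [-0.0, -0.7, -1.0]
grip_width: 0.321
```

The pin bottom is at about 74.6 mm, below the pulley top at 79, with no contact force. It has entered the bore.

Call:
jog_arm(
  plan=[
    {"offset": [1,0,0],"roll": 0},
    {"offset": [1,0,0],"roll": 0},
    {"offset": [0,0,0],"roll": 0},
    {"offset": [0,0,0],"roll": 0},
  ],
)

```text
clock: 30.6
tcp_pos: [646.8, 171.2, 64.9]
eef_rot: [0.5, -0.5, -0.5, -0.5]
wrist_force: [-1.9, -0.4, 6.1]
grip_width: 0.328
```

Contact comes at the expected height, so I'll release and retreat.

Call:
jog_arm(
  plan=[
    {"offset": [0,0,0],"roll": 0},
    {"offset": [0,0,0],"roll": 0},
    {"offset": [0,0,0],"roll": 0},
    {"offset": [0,0,0],"roll": 0},
    {"offset": [0,0,0],"roll": 0},
    {"offset": [-30,0,0],"roll": 0},
    {"offset": [-50,0,0],"roll": 0},
    {"offset": [-50,0,0],"roll": 0},
    {"offset": [0,0,0],"roll": 0},
    {"offset": [0,0,0],"roll": 0},
  ],
  hand=100,
)

```text
clock: 31.85
tcp_pos: [646.2, 171.1, 194.0]
eef_rot: [-0.5, 0.5, 0.5, 0.5]
wrist_force: [0.0, -1.3, -1.2]
grip_width: 0.997
```

Run:
```python
from h import *
grab('wrist','w23');grab('scene','s23');W,t=held('w23',30)
m=(np.hypot(W[...,0]-645,W[...,1]-170.3)<20)&(W[...,2]>100)&(W[...,2]<112)
P=W[m];A=np.c_[P[:,:2]-[646,171],np.ones(len(P))];print(len(P),P.mean(0),np.linalg.lstsq(A,P[:,2],rcond=None)[0])
for lo,hi,n in [(40,50,'big'),(74,83,'small'),(84,91,'disc')]:
    m=(np.hypot(W[...,0]-645,W[...,1]-170.3)<32)&(W[...,2]>lo)&(W[...,2]<hi); print(n,np.median(W[m][:,2]),m.sum())
im=cv2.imread('pics/w23.png');a=cv2.resize(im[120:280,200:360],(400,400),interpolation=cv2.INTER_CUBIC)
im=cv2.imread('pics/s23.png');b=cv2.resize(im[230:330,250:350],(400,400),interpolation=cv2.INTER_CUBIC)
cv2.imwrite('pics/w23z.png',np.hstack([a,b]))
```

```text
clk 31.95 tcp [645.64 170.93 192.75] F [-0.1  0.  -0. ] g 1.002
1242 [646.91382692 171.20667069 104.96708911] [3.05655364e-02 3.87105807e-03 1.04938357e+02]
big 45.347533970998896 1126
small 79.17274638009519 284
disc 87.39927646441181 487
```

View pics/w23z.png

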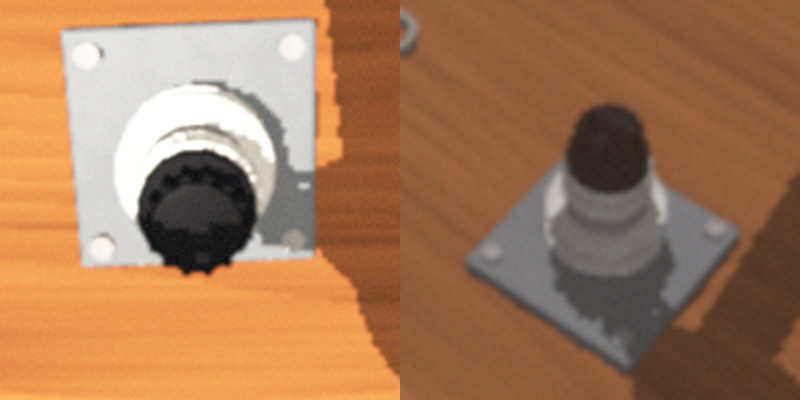

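View pics/s23.png

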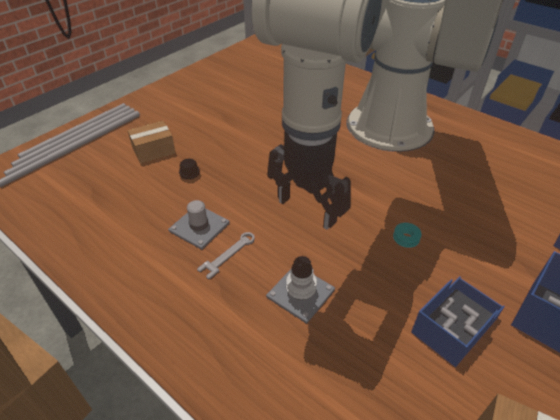

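All heights match: the big pulley top is at 45 mm, the small pulley at 79, the disc at 87 and the cap top at 105. The gripper is clear of the pile.

```bash
python3 -c "
from bench import *
print(finish_job())"
```

```text
the job is handed in; nothing more can be done
None
```

The belt-drive set is stacked on the slim spindle in the required order: big pulley, spacer, small pulley, end cap. The job was handed in at about 32 s; it reported no verdict.

**Last checks:**
- **Heights:** depth readings put the tops at about 45.3, 60.7 (spacer, read before it was covered), 79.2 and 105.0 mm. The expected heights are 45, 61, 79 and 105.
- **Centring:** the parts lie within about 3 mm of my estimate of the spindle's axis.
- **Tilt:** the cap's fitted tilt is about 0.03 rad.
- **Release:** the gripper is open and well above the pile, and the wrist force is near zero.
- **Bystanders:** in the last scene picture the wrench, bin, carton and the look-alikes appear where they were.

**What disagreed or went wrong:**
- **Fingertip position:** by the depth images, the shut fingertips sit about 27 mm short of the stated TCP. Because of this the first grasp closed in the air above the big pulley without moving it. I corrected for the offset in every later grasp.
- **Force while gripping the spacer:** the wrist force briefly read 42 N while the fingers closed on the spacer, and I eased it at once. I took this as the fingers pressing down, not the gripper's body, but could not confirm it against the 40 N limit.
- **Spindle axis:** single estimates of its x position scattered between 643 and 647 mm, so the centring figure is good to a few millimetres.

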